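Fetch the folding rule from behind the tall things, case it, and put the others back

TASK

The half-open folding rule lies in the bench tray behind the glue bottle, the oil tin and the mallet: first stand all three upright on the rubber mat, so that the hand has room. Then take the rule, fold it shut and lay it flat in its wooden case, and after that stand the bottle, the tin and the mallet back in the tray, each on the very spot it came from. Knock nothing over, and leave the wax tin and the try square where they are.

Things in the scene. Friction and masses are not known exactly. Their poses are not given: they have to be found in the camera images.
- glue: White round plastic glue bottle with a paper band, standing in the front row of the tray. Body 54 mm diameter up to 118 mm height, then a shoulder and a grey pointed nozzle of 27 mm diameter and less, 162 mm high in all; about 0.3 kg. Origin: centre of its underside; z is up along the bottle.
- tin: Rectangular metal oil tin, upright in the front row of the tray: 52 mm along its own x, 56 mm along its own y, 142 mm high, with a black cap of 27 mm diameter off-centre on top up to 159 mm; about 0.4 kg. Its x lies nearly along the tray's x. Origin: centre of its underside, z up.
- mallet: Round turned beech mallet standing on its head in the row, handle up, 222 mm high. Head 66 mm in diameter at most, up to 102 mm height; handle 25 mm in diameter at 128 mm height, 29 mm at 160 mm, 31 mm at 195 mm; about 0.36 kg. Origin: centre of its underside, z up.
- rule: Yellow boxwood folding rule lying flat behind the row: two legs 150 x 14 x 10 mm, joined at one end by a round brass hinge 29 mm across; shut 164 x 28 x 10 mm. Origin: underside centre of the shut rule; hinge pin at x = -68 mm, y = 0; free ends at x = +82 mm. The frame belongs to the first leg (y = -14 to 0), nearest the row; z up. Squeezing lightly across both legs folds it.
- rule_leg (a joint): Opening of the rule, rad: 0 = shut (second leg at y = 0 to +14 mm beside the first, where it stops), growing as the second leg swings about the hinge pin toward +y of the rule, away from the row. At the start 0.2 to 0.4. Stiff by friction of 0.03 N m: stays where left.
- case: Open dark wooden case for the shut rule, fixed on the bench: 200 mm along its x, 60 mm along its y, 19 mm high, grey lining. Inside 188 x 48 mm, floor 5 mm above the bench. Each long wall is cut away to the floor over the middle 70 mm, for the fingers. The shut rule lies along its x, either way round. Origin: centre of its underside, z up.
- mat: Black rubber mat, fixed on the bench, 270 mm along its x, 150 mm along its y, 4 mm thick: the side area. Origin: centre of its underside, z up.
- tray: Low plywood tray fixed on the bench, 210 mm along its x, 266 mm along its y, floor 9 mm above the bench. Walls 8 mm thick; tops above the bench: front (-x, toward the robot) 30 mm, sides 45 mm, back (+x) 70 mm. The tall things stand in a row along y near x = -52 mm, some 75 mm from centre to centre, in any order; the rule lies behind. Origin: centre of its underside, z up.
- wax: Small round tin of wax, 44 mm in diameter, 24 mm high, in the back corner of the tray at +x, +y. It stays there. Origin: centre of its underside.
- square: Try square lying on the bench in front of the tray, toward the robot: dark wooden stock 115 x 30 x 16 mm along its x, steel blade 40 mm wide that reaches 165 mm toward its +y away from the tray, near one end of the stock. It stays there. Origin: centre of the stock's underside.
There are look-alikes about, which are no part of the job. Leave any blue look-alike of the rule alone.

How it is judged:
On the way, in this order (a step that is already met when the one before it is completed fails the run):
1. the bottle, the tin and the mallet all stand upright on the mat, released (x of glue in the frame of mat between -0.135 and 0.135 m and y of glue in the frame of mat between -0.075 and 0.075 m and z of glue in the frame of mat between -0.002 and 0.01 m and angle between each of glue, tin, mallet's own z axis and vertical below 0.1 rad and linear speed of each of glue, tin, mallet below 0.02 m/s and contact force between each of glue, tin, mallet and the fingers below 0.1 N and x of tin in the frame of mat between -0.135 and 0.135 m and y of tin in the frame of mat between -0.075 and 0.075 m and z of tin in the frame of mat between -0.002 and 0.01 m and x of mallet in the frame of mat between -0.135 and 0.135 m and y of mallet in the frame of mat between -0.075 and 0.075 m and z of mallet in the frame of mat between -0.002 and 0.01 m), for 0.2 s.
2. the rule lies folded shut in its case, released, while the three still stand on the mat (all of step 1 and x of rule in the frame of case between -0.015 and 0.015 m and y of rule in the frame of case between -0.012 and 0.012 m and z of rule in the frame of case between 0.001 and 0.009 m and angle between rule's own z axis and vertical below 0.06 rad and angle between the x axis of rule and the x axis of case, either way round below 0.15 rad and value of joint rule_leg below 0.1 rad and linear speed of rule below 0.02 m/s and contact force between rule and the fingers below 0.1 N), for 0.2 s.
At the end, for the whole second after the job is handed in: The rule lies folded shut (under 0.10 rad), flat and at rest in its case (centre within 15 mm along and 12 mm across, in line within 0.15 rad, either way round); bottle, tin and mallet stand upright and at rest in the tray, each within 15 mm of where it stood at the start; all are released (x of rule in the frame of case between -0.015 and 0.015 m and y of rule in the frame of case between -0.012 and 0.012 m and z of rule in the frame of case between 0.001 and 0.009 m and angle between rule's own z axis and vertical below 0.06 rad and angle between the x axis of rule and the x axis of case, either way round below 0.15 rad and value of joint rule_leg below 0.1 rad and linear speed of each of rule, glue, tin, mallet below 0.02 m/s and contact force between each of rule, glue, tin, mallet and the fingers below 0.1 N and distance of each of glue, tin, mallet from where it was at the start of the episode below 0.015 m and angle between each of glue, tin, mallet's own z axis and vertical below 0.1 rad); the robot touches nothing.
It fails at once if the glue bottle is knocked over (angle between glue's own z axis and vertical above 0.6 rad).
It fails at once if the oil tin is knocked over (angle between tin's own z axis and vertical above 0.6 rad).
It fails at once if the mallet is knocked over (angle between mallet's own z axis and vertical above 0.6 rad).
It fails at once if the wax tin is disturbed (moved over 30 mm) (distance of wax from where it was at the start of the episode above 0.03 m).
It fails at once if the try square is disturbed (moved over 30 mm) (distance of square from where it was at the start of the episode above 0.03 m).
It also fails if it takes over 147 s, if anything falls off the work surface, if the arm or the gripper's body presses on something with over 40 N, if the wrist force passes 120 N, or if a joint passes its speed limit or range.

ROBOT

A 7-joint arm with a two-finger parallel gripper is mounted at the origin on the work surface. World frame = base frame: x ahead of the robot, y to its left, z up, the work surface at z = 0. Lengths are in m, angles in rad, forces in N, time in s.
With the tool pointing down it reaches from about 0.4 to 0.925 m from the base axis. Payload 4.1 kg.
Tool frame: the origin (TCP) lies between the finger pads; the fingertips stand 17 mm ahead of it and the grasp point (between the pads) lies 2 mm behind it; z points along the fingers, y is the direction in which the jaws open and shut (so a half turn about z gives the same grasp; the last joint's range is limited). The gripper opens to 85 mm and grips with 20 to 120 N. Pads are 22 mm wide; open, the fingers measure 114 mm over their backs; the gripper's body (76 mm by 85 mm) begins 54 mm behind the grasp point. The pads swing forward as they close: fully open they stand 13 mm farther back than shut.
Start: joints at [-0.099, 0.398, 0.045, 1.537, -0.019, 1.207, -0.051], TCP at [0.65, 0, 0.224] pointing down, gripper open.
Joint ranges: [-2.82, 2.82], [-0.49, 2.23], [-1.37, 1.46], [0, 2.46], [-1.36, 4.5], [0.23, 2], [-2.94, 2.94]. Speed limits (rad/s): [2.57, 2.57, 3.14, 3.14, 3.14, 3.14, 3.14].

INTERFACE

Orientations are given as [roll, pitch, yaw] about the fixed x, y, z axes, in that order (R = Rz(yaw) Ry(pitch) Rx(roll)).
In Python, from station import arm, get_image, camera_model, order gives the robot as it stands.
- The arm moves only by the tool play_rows, never from a script. Its argument "targets" is a list of rows, each a list of 7 numbers: the shift along the tool's x, y, z in m, then the turn, a rotation vector about the tool's x, y, z in degrees, then the finger opening in m, from 0 to 0.0854. A call has 1 to 20 rows; each row is the pose to reach, as a shift and turn from the pose commanded when the call began, along the tool's axes at that moment; what a row does not reach only later rows make up. A row lasts 1/8 s, in which the tool goes at most 62.5 mm and 10.7 degrees, less where a joint would pass 70% of its speed; a pose out of reach is approached as far as the arm can. A call with a gripper value outside its range is refused whole. The fingers move at their own pace and stop on an object; "squeeze" is the grip in N (left out, the last holds). Time passes only in rows, so rows that repeat a pose let the fingers close. It gives the time, the measured TCP pose, the force and the opening at its end, in the units of the state.
- arm.state(): the state, without advancing time (a new reading comes with each control period).
- get_image(name): name is "scene" or "side" or "wrist"; returns (picture, depth): 400x640x3 uint8, red, green, blue; 400x640 float32, m along the optical axis (not along the pixel's ray), 0 where there is no reading.
- camera_model(name): a dict with "fovy" (degrees; the focal length in pixels is half the picture's height over the tangent of half this angle, whatever the lens; pixels are square), "cx", "cy" (the principal point, pixels), "origin" and "rotation" of the camera in the world. Camera axes: x right, y down, z forward; pixel columns grow to the right and rows downward; lengths in m; the calibration is good to about 2 mm. A picture is of the moment at which its call begins: read the wrist's pose just before it. camera_model takes no time and is no camera call; for the wrist camera it gives the pose at the moment of the call.
- order.hand_in(): hands the job in, once; it reports no verdict.
The state is a dict: "t": time; "joints": joint angles; "qd": joint speeds; "effort": joint torques, N m; "ee_pos": TCP position; "tcp_rot": TCP orientation; "contact_force": force on the tool from outside, world axes, zero at the start; "moment": the same for the moment, N m; "gripper_width": finger opening in m.
Only numpy, scipy, OpenCV 4.12 (cv2) and the standard library are available. Lean on these libraries where they do the work, as an engineer would, in place of code of your own. Each camera call takes 0.05 s, during which the arm holds its last target. There are 200 camera calls.

## Working session

There is one attempt and no reset: what is moved stays moved. The work goes in short steps, Python scripts to look and compute and a tool call to move; the robot and the scene stay as the last step left them, time stands still between calls to the robot, and variables do not carry over. Pictures are saved under pics/ and viewed, about 12 in all and at most 16, crops included, and the job is handed in when it is done.

Besides the shell and the picture viewer there is one more tool, called after "Call:" in YAML: its name, and indented under it one key for each argument. play_rows: Moves the arm, as the interface text tells. Its arguments: {"type":"object","properties":{"targets":{"type":"array"},"squeeze":{"type":"number"}},"required":["targets"]}

```bash
mkdir -p pics; ls
cat > h.py <<'E'
import numpy as np, cv2
from station import arm, get_image, camera_model, order
def cam(name):
    m=camera_model(name); p,d=get_image(name)
    return p,d,m
def pts(d,m):
    h,w=d.shape; f=h/2/np.tan(np.radians(m["fovy"])/2)
    u,v=np.meshgrid(np.arange(w),np.arange(h))
    c=np.stack([(u-m["cx"])/f*d,(v-m["cy"])/f*d,d],-1)
    return c@np.array(m["rotation"]).T+np.array(m["origin"])
def save(n,p): cv2.imwrite("pics/"+n+".png",p[:,:,::-1])
E
python3 - <<'E'
from h import *
print(arm.state())
for n in("scene","side","wrist"):
    p,d,m=cam(n); print(n,m,(d>0).mean()); save(n+"0",p); np.savez(n+"0.npz",p=p,d=d,X=pts(d,m))
E
```

```text
pics
{'t': 0.0, 'joints': array([-0.09900902,  0.39919467,  0.04503128,  1.53788749, -0.0187077 ,
        1.20684694, -0.05065745]), 'qd': array([ 9.29467790e-04, -6.29960330e-04,  5.02095139e-05, -6.82229968e-04,
       -4.45741302e-04,  6.47228143e-05, -1.00414012e-04]), 'effort': array([-9.65094187e-04, -4.75129580e+01,  1.36406265e+00, -2.54227209e+01,
        1.14684159e-02,  9.53188282e-03,  3.56541250e-05]), 'ee_pos': array([6.49363814e-01, 3.09734881e-05, 2.22458334e-01]), 'tcp_rot': array([-3.13968183e+00,  1.25091357e-04,  1.57095960e+00]), 'contact_force': array([ 0.44911457, -0.77669756, -0.2425613 ]), 'moment': array([ 0.00821019, -0.00017363,  0.03388501]), 'gripper_width': 0.08528397285145488}
scene {'fovy': 57.042559903497086, 'cx': 320.3296407732589, 'cy': 205.69624495146124, 'origin': array([1.50388601, 0.08995294, 0.68436099]), 'rotation': array([-2.17563753, -0.01245871,  1.58582657])} 0.99576171875Traceback (most recent call last):
  File "<stdin>", line 4, in <module>
  File "h.py", line 10, in pts
    return c@np.array(m["rotation"]).T+np.array(m["origin"])
           ~~~~~~~~~~~~~~~~~~~~~~~~~~~^~~~~~~~~~~~~~~~~~~~~~
ValueError: operands could not be broadcast together with shapes (400,640) (3,)
```

```bash
sed -i 's/c@np.array(m\["rotation"\]).T/c@Rotation.from_euler("xyz",m["rotation"]).as_matrix().T/; 1a from scipy.spatial.transform import Rotation' h.py
python3 - <<'E'
from h import *
for n in("scene","side","wrist"):
    p,d,m=cam(n); print(n,m,(d>0).mean()); save(n+"0",p); np.savez(n+"0.npz",p=p,d=d,X=pts(d,m))
E
```

```text
scene {'fovy': 57.042559903497086, 'cx': 320.3296407732589, 'cy': 205.69624495146124, 'origin': array([1.50388601, 0.08995294, 0.68436099]), 'rotation': array([-2.17563753, -0.01245871,  1.58582657])} 0.99593359375
side {'fovy': 50.761414758105104, 'cx': 325.47361865256073, 'cy': 197.53573787587277, 'origin': array([0.73637541, 0.69754584, 0.84838768]), 'rotation': array([-2.45623668, -0.01409573,  2.89643616])} 0.9961875
wrist {'fovy': 61.88608726144521, 'cx': 323.9478750890094, 'cy': 195.17643725918873, 'origin': array([0.65012527, 0.07561923, 0.37374087]), 'rotation': array([ 2.83988251e+00,  1.44140264e-03, -2.36122198e-03])} 0.99599609375
```

View pics/scene0.png

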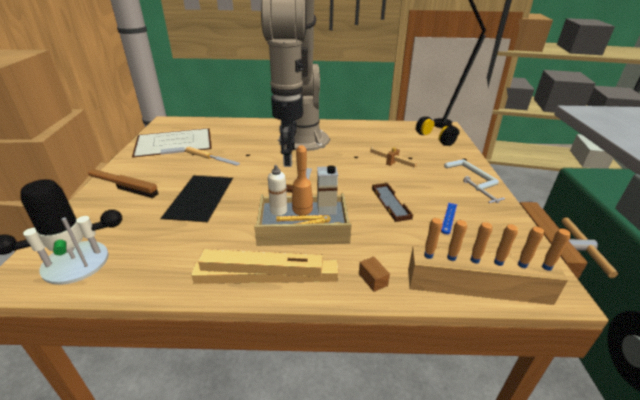

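View pics/side0.png

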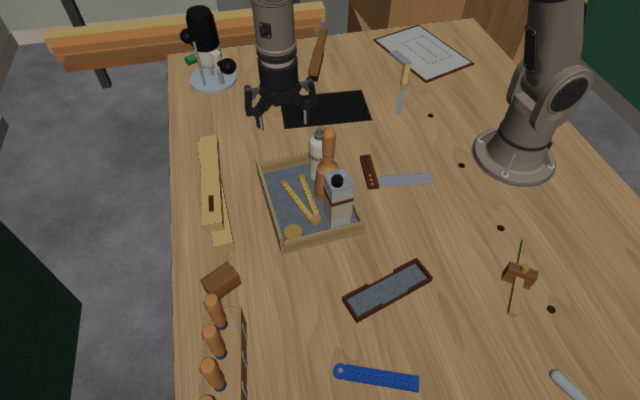

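View pics/wrist0.png

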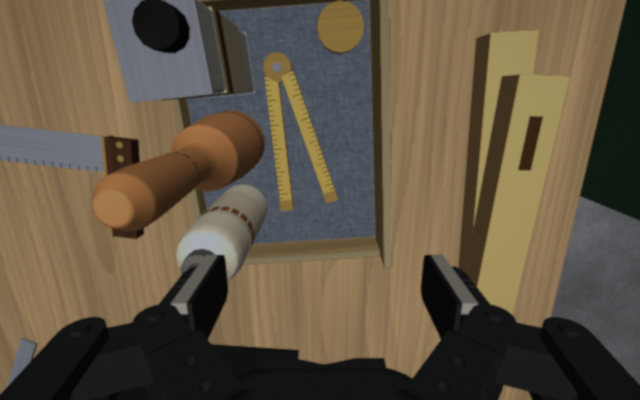

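Run:
```python
from h import *
C=[]
for n in("scene","side","wrist"):
    z=np.load(n+"0.npz"); X=z['X'].reshape(-1,3);P=z['p'].reshape(-1,3);ok=z['d'].ravel()>0
    X,P=X[ok],P[ok]
    b=(X[:,0]>.3)&(X[:,0]<1.1)&(abs(X[:,1])<.6)&(abs(X[:,2])<.02)&(P.sum(1)>300)
    print(n,'table z',np.percentile(X[b,2],[5,50,95]))
    hsv=cv2.cvtColor(P[None],cv2.COLOR_RGB2HSV)[0].astype(int)
    def rep(l,k):
        if k.sum()<30: print(' ',l,k.sum());return
        pts=X[k]; r=cv2.minAreaRect((pts[:,:2]*1000).astype(np.float32)); print(' ',l,k.sum(),'rect mm',np.round(np.array(r[0])),np.round(np.array(r[1])),round(r[2],1),'z',np.round(np.percentile(pts[:,2],[5,50,95]),4))
    x,y,zz=X.T
    rep('mat',(P.max(1)<45)&(zz<.02)&(zz>-.01)&(y<-.1)&(y>-.5)&(x>.45)&(x<.9))
    T=(x>.6)&(x<.95)&(y>-.2)&(y<.3)
    rep('yellow rule',T&(zz<.04)&(zz>.012)&(hsv[:,0]>16)&(hsv[:,0]<30)&(hsv[:,1]>120)&(P[:,0]>150))
    rep('blue lining',T&(zz<.016)&(hsv[:,0]>95)&(hsv[:,0]<125)&(hsv[:,1]>40))
    rep('tall>.11',T&(zz>.11)&(zz<.2))
    rep('orange tall', T&(zz>.15)&(zz<.24)&(hsv[:,0]<16)&(hsv[:,1]>100))
    rep('tin top', T&(zz>.135)&(zz<.15)&(y>.07))
    rep('glue .02-.11', T&(zz>.03)&(zz<.11)&(hsv[:,1]<40)&(P.sum(1)>350))
    rep('caselining',(zz<.016)&(y>.18)&(x>.3)&(x<1)&(y<.5)&(hsv[:,0]>85)&(hsv[:,0]<125)&(hsv[:,1]>25)&(hsv[:,1]<120))
    C.append((X,P))
# ortho
X=np.vstack([c[0] for c in C]);P=np.vstack([c[1] for c in C])
s=900
k=(X[:,0]>.45)&(X[:,0]<1.0)&(X[:,1]>-.4)&(X[:,1]<.45)&(X[:,2]<.35)
X,P=X[k],P[k];o=np.argsort(X[:,2]);X,P=X[o],P[o]
I=np.zeros((int(.55*s),int(.85*s),3),np.uint8)
I[((1.0-X[:,0])*s).astype(int).clip(0,I.shape[0]-1),((.45-X[:,1])*s).astype(int).clip(0,I.shape[1]-1)]=P
save("ortho",I)
```

```text
scene table z [-0.00394028  0.00046432  0.01180784]
  mat 1231 rect mm [ 532. -376.] [162. 247.] 0.3 z [0.0024 0.0045 0.007 ]
  yellow rule 1304 rect mm [732.  27.] [265. 455.] 0.5 z [0.0133 0.0229 0.035 ]
  blue lining 0
  tall>.11 0
  orange tall 0
  tin top 0
  glue .02-.11 0
  caselining 193 rect mm [526. 379.] [272. 147.] 61.5 z [0.0034 0.0055 0.0109]
side table z [-0.00352614 -0.00093318  0.00211274]
  mat 1093 rect mm [ 530. -365.] [233. 160.] 89.9 z [0.0001 0.003  0.0059]
  yellow rule 240 rect mm [718.  47.] [257. 128.] 9.4 z [0.0155 0.0181 0.0207]
  blue lining 14
  tall>.11 0
  orange tall 0
  tin top 0
  glue .02-.11 0
  caselining 1545 rect mm [522. 370.] [294. 151.] 58.6 z [0.0018 0.0044 0.0074]
wrist table z [-0.0004361   0.00087937  0.00624501]
  mat 1347 rect mm [ 667. -219.] [342.  60.] 21.0 z [0.0033 0.0048 0.0061]
  yellow rule 1842 rect mm [618.  28.] [ 58. 129.] 10.9 z [0.0186 0.0198 0.0211]
  blue lining 15116 rect mm [646.  33.] [106. 246.] 3.5 z [0.0088 0.0101 0.0113]
  tall>.11 0
  orange tall 0
  tin top 0
  glue .02-.11 0
  caselining 0
```

View pics/ortho.png

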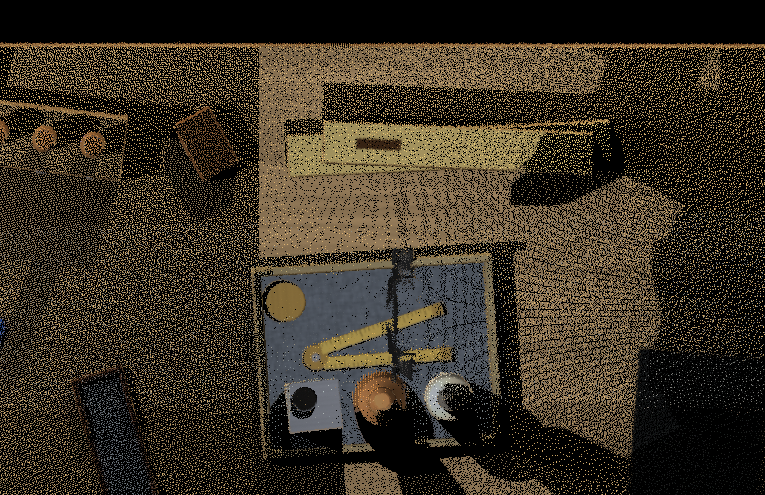

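Run:
```python
from h import *
for n in("scene","side","wrist"):
    z=np.load(n+"0.npz"); X=z['X'].reshape(-1,3);P=z['p'].reshape(-1,3);ok=z['d'].ravel()>0
    X,P=X[ok],P[ok]
    hsv=cv2.cvtColor(P[None],cv2.COLOR_RGB2HSV)[0].astype(int)
    print(n)
    def rep(l,k):
        if k.sum()<25: print(' ',l,k.sum());return
        p=X[k]
        M=np.zeros((1000,1000),np.uint8); M[((p[:,0]-.1)*1000).astype(int).clip(0,999),((p[:,1]+.5)*1000).astype(int).clip(0,999)]=1
        M=cv2.morphologyEx(M,cv2.MORPH_CLOSE,np.ones((9,9)));c=max(cv2.findContours(M,0,2)[0],key=cv2.contourArea)
        c=c[:,0,::-1]+[100,-500]
        r=cv2.minAreaRect(c.astype(np.float32)); print(' ',l,k.sum(),'rect xy mm',np.round(r[0]),np.round(r[1]),round(r[2],1),'z',np.round(np.percentile(p[:,2],[5,50,95]),4))
    x,y,zz=X.T
    rep('mat',(P.max(1)<60)&(zz<.015)&(zz>-.004)&(y<-.12)&(y>-.45)&(x>.3)&(x<.9))
    T=(x>.49)&(x<.72)&(y>-.12)&(y<.17)
    Y=(hsv[:,0]>16)&(hsv[:,0]<30)&(hsv[:,1]>120)&(P[:,0]>150)
    rep('rule',T&(zz<.028)&(zz>.015)&Y&(x>.58)&((y<.115)|(x<.63)))
    rep('wax',(zz<.045)&(zz>.029)&Y&T&(y>.09)&(x>.62))
    rep('mallet handle', T&(zz>.14)&(zz<.24)&(abs(y-.028)<.03))
    rep('mallet head', T&(zz>.05)&(zz<.108)&(hsv[:,1]>100)&(abs(y-.028)<.04))
    rep('tin top', T&(zz>.145)&(zz<.156)&(y>.06))
    rep('tin cap', T&(zz>.16)&(zz<.18)&(y>.06))
    rep('glue body', T&(zz>.05)&(zz<.125)&(hsv[:,1]<60)&(y<-.005))
    rep('glue noz', T&(zz>.133)&(zz<.18)&(y<-.005))
    rep('caselining',(zz<.016)&(zz>-.002)&(y>.18)&(x>.3)&(x<.65)&(y<.5)&(hsv[:,0]>85)&(hsv[:,0]<125)&(hsv[:,1]>25)&(hsv[:,1]<120))
    rep('case>12mm',(zz<.028)&(zz>.012)&(y>.2)&(x>.3)&(x<.65)&(y<.42))
```

```text
scene
  mat 1838 rect xy mm [ 477. -323.] [145. 266.] 85.2 z [0.0022 0.0044 0.0065]
  rule 265 rect xy mm [613.  33.] [ 45. 158.] 5.3 z [0.0157 0.0187 0.021 ]
  wax 3
  mallet handle 305 rect xy mm [557.  28.] [26. 29.] 33.7 z [0.1468 0.1935 0.2302]
  mallet head 545 rect xy mm [570.  28.] [33. 62.] 7.9 z [0.0516 0.0688 0.1039]
  tin top 147 rect xy mm [549. 102.] [55. 59.] 5.4 z [0.1463 0.1507 0.1528]
  tin cap 50 rect xy mm [556. 113.] [25. 24.] 80.5 z [0.162  0.1678 0.1696]
  glue body 247 rect xy mm [576. -45.] [21. 49.] 11.8 z [0.053  0.0796 0.1225]
  glue noz 170 rect xy mm [565. -48.] [37. 48.] 12.3 z [0.1344 0.1432 0.1668]
  caselining 192 rect xy mm [517. 325.] [85. 30.] 18.9 z [0.0034 0.0055 0.0109]
  case>12mm 214 rect xy mm [557. 334.] [67. 61.] 17.0 z [0.0126 0.0177 0.0207]
side
  mat 2148 rect xy mm [ 472. -323.] [154. 268.] 85.2 z [0.0002 0.003  0.0058]
  rule 288 rect xy mm [611.  26.] [ 56. 127.] 17.7 z [0.0156 0.0181 0.0203]
  wax 0
  mallet handle 421 rect xy mm [553.  30.] [25. 30.] 69.4 z [0.1478 0.1983 0.2296]
  mallet head 164 rect xy mm [578.  37.] [10. 32.] 2
[... 478 characters left out ...]
[0.013  0.0175 0.0204]
wrist
  mat 1713 rect xy mm [ 552. -282.] [ 53. 118.] 85.5 z [0.003  0.0048 0.006 ]
  rule 2201 rect xy mm [616.  28.] [ 59. 129.] 12.1 z [0.0185 0.0197 0.021 ]
  wax 0
  mallet handle 5982 rect xy mm [556.  26.] [26. 31.] 33.7 z [0.1578 0.2206 0.232 ]
  mallet head 1931 rect xy mm [569.  34.] [28. 60.] 31.3 z [0.0536 0.0774 0.1052]
  tin top 6537 rect xy mm [548. 100.] [56. 59.] 5.7 z [0.1504 0.1517 0.1529]
  tin cap 2189 rect xy mm [556. 110.] [25. 27.] 90.0 z [0.1633 0.1685 0.1697]
  glue body 1585 rect xy mm [566. -38.] [23. 53.] 51.2 z [0.0544 0.1006 0.1229]
  glue noz 1978 rect xy mm [559. -45.] [40. 50.] 72.0 z [0.1344 0.1414 0.157 ]
  caselining 0
  case>12mm 0
```

Call:
play_rows:
  targets:
    - [0, 0, -0.03, 0, 0, 0, 0.085]
    - [0.01, -0.03, -0.05, 0, 0, 0, 0.085]
    - [0.02, -0.06, -0.05, 0, 0, 0, 0.085]
    - [0.028, -0.094, -0.05, 0, 0, 0, 0.085]
    - [0.028, -0.094, -0.05, 0, 0, 0, 0.085]
    - [0.028, -0.094, -0.02, 0, 0, 0, 0.085]
    - [0.028, -0.094, 0.01, 0, 0, 0, 0.085]
    - [0.028, -0.094, 0.034, 0, 0, 0, 0.085]
    - [0.028, -0.094, 0.034, 0, 0, 0, 0.085]
  squeeze: 40

```text
t: 1.32
ee_pos: [0.5552, 0.0275, 0.1875]
tcp_rot: [-3.138, 0.001, 1.57]
contact_force: [0.3, 0.3, 0.2]
gripper_width: 0.0844
```

Call:
play_rows:
  targets:
    - [0, 0, 0, 0, 0, 0, 0.05]
    - [0, 0, 0, 0, 0, 0, 0.03]
    - [0, 0, 0, 0, 0, 0, 0.02]
    - [0, 0, 0, 0, 0, 0, 0.02]
    - [0, 0, 0, 0, 0, 0, 0.02]
    - [0, 0, 0, 0, 0, 0, 0.02]
    - [0, 0, 0, 0, 0, 0, 0.02]
    - [0, 0, -0.01, 0, 0, 0, 0.02]
  squeeze: 50

```text
t: 2.33
ee_pos: [0.5548, 0.0279, 0.1985]
tcp_rot: [-3.139, 0.0, 1.571]
contact_force: [0.0, -0.9, -4.2]
gripper_width: 0.0286
```

Call:
play_rows:
  targets:
    - [0, 0, -0.03, 0, 0, 0, 0.02]
    - [0, 0, -0.06, 0, 0, 0, 0.02]
    - [0, 0.03, -0.065, 0, 0, 0, 0.02]
    - [0, 0.06, -0.065, 0, 0, 0, 0.02]
    - [-0.02, 0.09, -0.065, 0, 0, 0, 0.02]
    - [-0.05, 0.09, -0.065, 0, 0, 0, 0.02]
    - [-0.085, 0.09, -0.065, 0, 0, 0, 0.02]
    - [-0.12, 0.09, -0.065, 0, 0, 0, 0.02]
    - [-0.155, 0.085, -0.065, 0, 0, 0, 0.02]
    - [-0.19, 0.07, -0.065, 0, 0, 0, 0.02]
    - [-0.225, 0.055, -0.065, 0, 0, 0, 0.02]
    - [-0.26, 0.035, -0.065, 0, 0, 0, 0.02]
    - [-0.3, 0.015, -0.065, 0, 0, 0, 0.02]
    - [-0.33, 0.011, -0.065, 0, 0, 0, 0.02]
    - [-0.339, 0.011, -0.065, 0, 0, 0, 0.02]
    - [-0.339, 0.011, -0.04, 0, 0, 0, 0.02]
    - [-0.339, 0.011, -0.015, 0, 0, 0, 0.02]
    - [-0.339, 0.011, 0.005, 0, 0, 0, 0.02]
    - [-0.339, 0.011, 0.012, 0, 0, 0, 0.02]
    - [-0.339, 0.011, 0.014, 0, 0, 0, 0.02]

```text
t: 4.82
ee_pos: [0.568, -0.3101, 0.1859]
tcp_rot: [3.14, -0.0, 1.572]
contact_force: [1.1, 0.0, -3.8]
gripper_width: 0.0289
```

Call:
play_rows:
  targets:
    - [0, 0, 0.002, 0, 0, 0, 0.02]
    - [0, 0, 0.003, 0, 0, 0, 0.02]
    - [0, 0, 0.0035, 0, 0, 0, 0.02]
    - [0, 0, 0.0035, 0, 0, 0, 0.02]

```text
t: 5.32
ee_pos: [0.5683, -0.3121, 0.1857]
tcp_rot: [3.137, 0.002, 1.57]
contact_force: [-2.2, 0.1, 7.0]
gripper_width: 0.029
```

Call:
play_rows:
  targets:
    - [0, 0, 0, 0, 0, 0, 0.035]
    - [0, 0, 0, 0, 0, 0, 0.045]
    - [0, 0, 0, 0, 0, 0, 0.055]
    - [0, 0, 0, 0, 0, 0, 0.06]
    - [0, 0, -0.03, 0, 0, 0, 0.06]
    - [0, 0, -0.06, 0, 0, 0, 0.06]
    - [0, 0, -0.09, 0, 0, 0, 0.06]
    - [0, 0, -0.12, 0, 0, 0, 0.06]
    - [0.04, 0, -0.13, 0, 0, 0, 0.07]
    - [0.08, 0, -0.13, 0, 0, 0, 0.085]
    - [0.13, 0, -0.13, 0, 0, 0, 0.085]
    - [0.17, 0, -0.13, 0, 0, 0, 0.085]
    - [0.171, -0.007, -0.1275, 0, 0, 0, 0.085]
    - [0.171, -0.007, -0.1275, 0, 0, 0, 0.085]

```text
t: 7.08
ee_pos: [0.5594, -0.1409, 0.3094]
tcp_rot: [-3.141, 0.001, 1.57]
contact_force: [-0.1, -0.8, -0.1]
gripper_width: 0.0849
```

```bash
cat >> h.py <<'E'
def top(X,P,ok,l,k):
    k=k&ok
    if k.sum()<20: print(l,k.sum()); return
    p=X[k]; (cx,cy),r=cv2.minEnclosingCircle((p[:,:2]*1000).astype(np.float32)); q=cv2.minAreaRect((p[:,:2]*1000).astype(np.float32))
    print(l,k.sum(),'mean',np.round(p.mean(0)*1000,1),'circ',round(cx,1),round(cy,1),round(r,1),'rect',np.round(q[0],1),np.round(q[1],1),round(q[2],1),'z',np.round(np.percentile(p[:,2],[2,98])*1000,1))
E
python3 - <<'E'
from h import *
print(arm.state()['ee_pos'],arm.state()['t'])
p,d,m=cam("wrist"); X=pts(d,m); x,y,z=X[...,0],X[...,1],X[...,2]; ok=d>0
T=(x>.5)&(x<.62)
top(X,p,ok,'glue noz',T&(z>.145)&(z<.18)&(y<0)&(y>-.1))
top(X,p,ok,'glue top',T&(z>.157)&(z<.18)&(y<0)&(y>-.1))
top(X,p,ok,'glue body',T&(z>.115)&(z<.18)&(y<0)&(y>-.1))
top(X,p,ok,'tin top',T&(z>.145)&(z<.156)&(y>.06))
p,d,m=cam("side"); X=pts(d,m); x,y,z=X[...,0],X[...,1],X[...,2]; ok=d>0
top(X,p,ok,'mallet',(z>.19)&(z<.24)&(abs(x-.567)<.04)&(abs(y+.311)<.04))
save("side1",p)
E
```

```text
[ 0.55941965 -0.14091788  0.30941114] 7.075
glue noz 991 mean [556.9 -51.2 157.3] circ 557.4 -50.1 17.4 rect [556.6 -50.7] [31.2 33.1] 72.6 z [145.1 172.3]
glue top 454 mean [557.  -51.2 163.3] circ 556.3 -51.2 12.8 rect [556.5 -51.4] [24.1 22.3] 89.0 z [157.1 173. ]
glue body 2692 mean [556.9 -51.4 146.1] circ 556.9 -51.0 26.9 rect [557.2 -50.7] [53.  52.8] 88.4 z [129.5 171.6]
tin top 0
mallet 149 mean [ 565.6 -304.   209.7] circ 564.5 -308.3 15.6 rect [ 564.5 -306.8] [22.6 30.5] 89.9 z [190.8 225.9]
```

Call:
play_rows:
  targets:
    - [0.03, 0, 0, 0, 0, 0, 0.085]
    - [0.06, -0.003, 0.01, 0, 0, 0, 0.085]
    - [0.089, -0.003, 0.03, 0, 0, 0, 0.085]
    - [0.089, -0.003, 0.07, 0, 0, 0, 0.085]
    - [0.089, -0.003, 0.11, 0, 0, 0, 0.085]
    - [0.089, -0.003, 0.145, 0, 0, 0, 0.085]
    - [0.089, -0.003, 0.17, 0, 0, 0, 0.085]
    - [0.089, -0.003, 0.188, 0, 0, 0, 0.085]
    - [0.089, -0.003, 0.188, 0, 0, 0, 0.085]
    - [0.089, -0.003, 0.188, 0, 0, 0, 0.065]
    - [0.089, -0.003, 0.188, 0, 0, 0, 0.05]
    - [0.089, -0.003, 0.188, 0, 0, 0, 0.04]
    - [0.089, -0.003, 0.188, 0, 0, 0, 0.04]
    - [0.089, -0.003, 0.188, 0, 0, 0, 0.04]
    - [0.089, -0.003, 0.188, 0, 0, 0, 0.04]
    - [0.089, -0.003, 0.178, 0, 0, 0, 0.04]
  squeeze: 40

```text
t: 9.18
ee_pos: [0.5564, -0.0509, 0.1314]
tcp_rot: [-3.14, -0.0, 1.571]
contact_force: [-0.6, 0.5, -1.9]
gripper_width: 0.0465
```

Run:
```python
from h import *
s=arm.state(); print(s['contact_force'],s['gripper_width'],s['ee_pos'])
p,d,m=cam("scene"); X=pts(d,m); x,y,z=X[...,0],X[...,1],X[...,2]; ok=d>0
hsv=cv2.cvtColor(p,cv2.COLOR_RGB2HSV)
k=ok&(x>.53)&(x<.62)&(y>-.1)&(y<0)&(z>.012)&(hsv[...,1]<60)&(p.sum(2)>350)
print(np.percentile(z[k],[1,5,50,99]))
save("scene1",cv2.resize(p[100:260,220:380],(640,640),interpolation=cv2.INTER_CUBIC)[:,:,:])
```

```text
[-0.57046566  0.52050406 -1.9302501 ] 0.04651696201941414 [ 0.55635283 -0.05090263  0.13143409]
[0.01671554 0.02669272 0.14674652 0.53623836]
```

View pics/scene1.png

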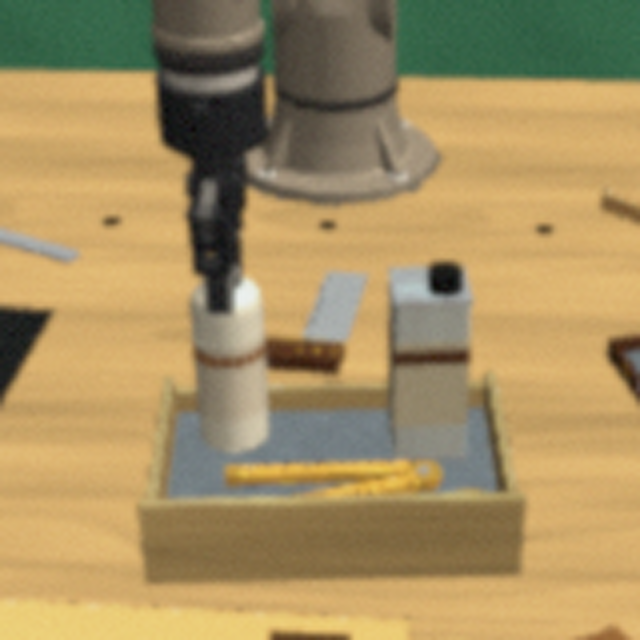

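Call:
play_rows:
  targets:
    - [0, 0, 0.006, 0, 0, 0, 0.04]
    - [0, 0, 0.009, 0, 0, 0, 0.04]
    - [0, 0, 0.01, 0, 0, 0, 0.04]
    - [0, 0, 0.01, 0, 0, 0, 0.055]
    - [0, 0, 0.01, 0, 0, 0, 0.07]
    - [0, 0, 0.01, 0, 0, 0, 0.075]
    - [0, 0, 0.012, 0, 0, 0, 0.075]
    - [0, 0, 0.013, 0, 0, 0, 0.075]
    - [0, 0, 0.014, 0, 0, 0, 0.075]
    - [0, 0, 0.014, 0, 0, 0, 0.075]

```text
t: 10.48
ee_pos: [0.557, -0.051, 0.1174]
tcp_rot: [-3.141, -0.0, 1.571]
contact_force: [0.1, -0.6, -0.0]
gripper_width: 0.0751
```

Call:
play_rows:
  targets:
    - [0, 0, 0.001, 0, 0, 0, 0.07]
    - [0, 0, 0.002, 0, 0, 0, 0.07]
    - [0, 0, 0.002, 0, 0, 0, 0.07]

```text
t: 10.85
ee_pos: [0.557, -0.051, 0.1154]
tcp_rot: [-3.142, -0.0, 1.571]
contact_force: [-0.4, 0.3, 0.3]
gripper_width: 0.0698
```

Call:
play_rows:
  targets:
    - [0, 0, 0, 0, 0, 0, 0.055]
    - [0, 0, 0, 0, 0, 0, 0.04]
    - [0, 0, 0, 0, 0, 0, 0.04]
    - [0, 0, 0, 0, 0, 0, 0.04]
    - [0, 0, 0, 0, 0, 0, 0.04]

```text
t: 11.48
ee_pos: [0.5571, -0.0511, 0.1162]
tcp_rot: [3.141, 0.0, 1.571]
contact_force: [-3.0, -0.1, 5.9]
gripper_width: 0.0503
```

Call:
play_rows:
  targets:
    - [0, 0, 0, 0, 0, 0, 0.06]
    - [0, 0, 0, 0, 0, 0, 0.075]
    - [0, 0, -0.01, 0, 0, 0, 0.085]
    - [0, 0, -0.04, 0, 0, 0, 0.085]
    - [0, 0, -0.08, 0, 0, 0, 0.085]
    - [0, 0, -0.09, 0, 9, 0, 0.085]
    - [0, 0, -0.09, 0, 18, 0, 0.085]
    - [0, 0, -0.09, 0, 27, 0, 0.085]
    - [0, 0, -0.09, 0, 35, 0, 0.085]
    - [0, 0, -0.09, 0, 35, 0, 0.085]
    - [0, 0, -0.06, 0, 35, 0, 0.085]
    - [0, 0, -0.03, 0, 35, 0, 0.085]
    - [0, 0, -0.01, 0, 35, 0, 0.085]
    - [0, 0, 0.002, 0, 35, 0, 0.085]
    - [0, 0, 0.002, 0, 35, 0, 0.085]

```text
t: 13.35
ee_pos: [0.557, -0.0504, 0.1134]
tcp_rot: [-3.141, -0.611, 1.571]
contact_force: [-0.1, -0.1, 0.1]
gripper_width: 0.0853
```

Run:
```python
from h import *
s=arm.state(); print(s['joints'])
p,d,m=cam("scene")
save("scene2",cv2.resize(p[100:260,220:380],(640,640),interpolation=cv2.INTER_CUBIC)[:,:,:])
```

```text
[ 0.36243424  0.50437239 -0.01712434  1.79397271 -0.62010043  1.1580281
  0.69394513]
```

View pics/scene2.png

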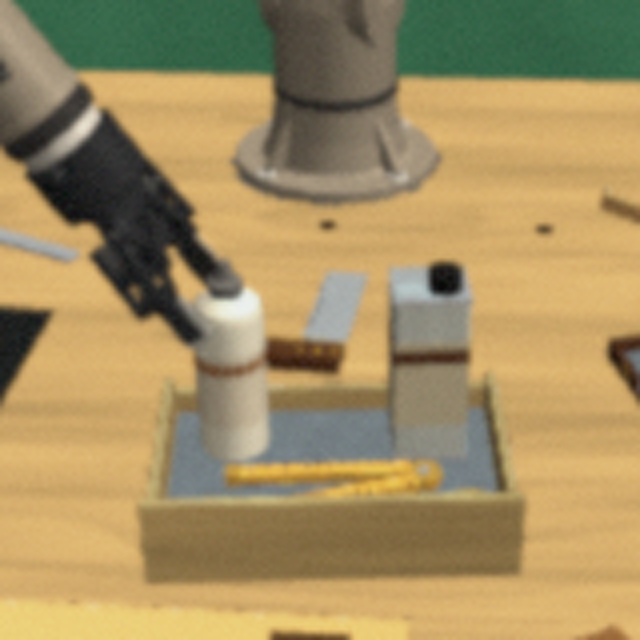

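Call:
play_rows:
  targets:
    - [0, 0, 0, 0, 0, 0, 0.065]
    - [0, 0, 0, 0, 0, 0, 0.05]
    - [0, 0, 0, 0, 0, 0, 0.04]
    - [0, 0, 0, 0, 0, 0, 0.04]
    - [0, 0, 0, 0, 0, 0, 0.04]
    - [0, 0, 0, 0, 0, 0, 0.04]

```text
t: 14.15
ee_pos: [0.5577, -0.051, 0.1148]
tcp_rot: [3.14, -0.611, 1.572]
contact_force: [-0.5, -1.0, 5.9]
gripper_width: 0.0496
```

Run:
```python
from h import *
s=arm.state(); R=Rotation.from_euler("xyz",s['tcp_rot']).as_matrix(); t=s['ee_pos']
for n in("scene","side","wrist"):
    p,d,m=cam(n); X=pts(d,m); L=(X-t)@R
    k=(d>0)&(p.max(2)<90)&(abs(L[...,0])<.06)&(abs(L[...,1])<.075)&(L[...,2]>-.1)&(L[...,2]<.03)
    q=L[k]*1000
    print(n,k.sum())
    for a in range(-70,80,10):
        b=q[(q[:,1]>=a)&(q[:,1]<a+10)]
        if len(b)>3: print('  y',a,len(b),'zmax',np.round(np.percentile(b[:,2],[50,95,100]),1),'x',np.round(np.percentile(b[:,0],[5,95])))
```

```text
scene 426
  y -60 14 zmax [-87.4 -78.6 -78. ] x [ 8. 14.]
  y -50 13 zmax [-68.1 -61.2 -59.8] x [ 5. 14.]
  y -40 14 zmax [-59.2 -49.4 -48.9] x [-3. 16.]
  y -30 79 zmax [-48.8 -29.2 -25.4] x [-8. 18.]
  y -20 23 zmax [-86.8 -72.8 -66.2] x [11. 19.]
  y -10 7 zmax [-86.1 -51.5 -38.6] x [13. 16.]
  y 0 9 zmax [-37.5 -34.5 -33.9] x [15. 28.]
  y 10 11 zmax [-82.4 -28.5 -28.2] x [18. 24.]
  y 20 53 zmax [-86.5 -61.4 -51.1] x [ 4. 19.]
  y 30 80 zmax [-43.5 -18.3 -14.5] x [-4. 16.]
  y 40 15 zmax [-66.6 -28.6 -25.9] x [-6. 14.]
  y 50 56 zmax [-67.8 -59.5 -57.3] x [-7. 14.]
  y 60 52 zmax [-89.2 -80.  -73.5] x [-7. 13.]
side 840
  y -70 21 zmax [-92.5 -76.2 -73.6] x [ 9. 13.]
  y -60 85 zmax [-79.7 -58.6 -55.2] x [-10.  15.]
  y -50 42 zmax [-63.7 -53.6 -49.5] x [-10.  15.]
  y -40 62 zmax [-51.3 -20.7 -17.3] x [ 5. 14.]
  y -30 106 zmax [-67.5 -25.3 -19.5] x [-11.  18.]
  y -20 44 zmax [-88.9 -76.8 -31.5] x [ 8. 22.]
  y -10 60 zmax [-81.3 -19.8 -17.4] x [ 8. 37.]
  y 0 73 zmax [-41.5 -19.6 -16.6] x [ 8. 35.]
  y 10 46 zmax [-86.1 -23.   29. ] x [10. 29.]
  y 20 91 zmax [-77.2  22.7  29
[... 207 characters left out ...]
rist 41227
  y -70 522 zmax [-90.7 -82.3 -75.8] x [11. 13.]
  y -60 4756 zmax [-81.6 -64.8 -56.2] x [-7. 13.]
  y -50 4745 zmax [-68.3 -59.1 -52.4] x [-9. 13.]
  y -40 1609 zmax [-60.9 -25.6 -17.8] x [-3. 14.]
  y -30 4165 zmax [-77.4 -22.8 -10.3] x [-6. 18.]
  y -20 2473 zmax [-90.9 -81.  -73.9] x [10. 18.]
  y -10 2175 zmax [-87.5 -38.4 -30.7] x [10. 31.]
  y 0 2275 zmax [-87.  -37.8 -25.4] x [10. 30.]
  y 10 2439 zmax [-90.7 -80.2 -20.4] x [10. 18.]
  y 20 4319 zmax [-78.6 -23.1 -11.2] x [-6. 18.]
  y 30 1632 zmax [-60.8 -25.6 -18.2] x [-2. 14.]
  y 40 4308 zmax [-67.9 -58.5 -51.5] x [-9. 12.]
  y 50 5122 zmax [-81.7 -65.  -56.6] x [-8. 13.]
  y 60 687 zmax [-90.3 -80.2 -75.3] x [11. 13.]
```

Run:
```python
from h import *
s=arm.state(); R=Rotation.from_euler("xyz",s['tcp_rot']).as_matrix(); t=s['ee_pos']
Q=[]
for n in("scene","side","wrist"):
    p,d,m=cam(n); X=pts(d,m); L=(X-t)@R*1000
    k=(d>0)&(abs(L[...,0])<25)&(abs(L[...,1])<60)&(L[...,2]>-100)&(L[...,2]<30)
    q=L[k]; print(n)
    for a in(-40,-35,-30,-25,20,25,30,35):
        b=q[(q[:,1]>=a)&(q[:,1]<a+5)]; print(a,np.histogram(b[:,2],bins=range(-60,31,6))[0])
    k2=(d>0)&(abs(L[...,1])<8)&(L[...,2]<-40)&(abs(L[...,0])<20)&(L[...,2]>-120); print('palm',np.histogram(L[k2][:,2],bins=range(-120,-39,8))[0])
```

```text
scene
-40 [0 0 0 0 1 0 0 0 0 0 0 0 0 0 0]
-35 [6 3 1 1 0 0 0 0 0 0 0 0 0 0 0]
-30 [ 8 10  8  9  6  3  1  0  0  0  0  0  0  0  0]
-25 [2 0 6 5 6 2 0 0 0 0 0 0 0 0 0]
20 [ 0  0  0  0  1  1  3  9  8 13 16 17 15 14  6]
25 [ 2  0  2  3  0  4  1  5  6  7 10  6  8  6  8]
30 [1 3 3 4 5 1 5 9 1 0 0 0 0 0 0]
35 [ 4  4 10  8  8 10  5  1  0  0  0  0  0  0  0]
palm [8 3 1 1 1 0 0 0 0 0]
side
-40 [5 2 5 2 5 4 2 1 0 0 0 0 0 0 0]
-35 [4 5 4 5 5 4 6 2 1 0 0 0 0 0 0]
-30 [8 6 8 8 8 8 6 3 3 0 0 0 0 0 1]
-25 [0 0 0 0 0 0 4 3 2 3 5 4 5 4 2]
20 [2 0 2 2 0 2 4 7 6 8 6 6 6 5 5]
25 [4 2 7 4 6 5 5 5 4 3 0 0 2 1 1]
30 [5 5 5 6 6 4 7 2 1 0 0 0 0 0 0]
35 [5 5 4 5 2 5 3 0 0 0 0 0 0 0 0]
palm [21 18 22 22 20  0  0  0  0  0]
wrist
-40 [148  20   6  73  62  53  32   1   0   0   0   0   0   0   0]
-35 [210  57  27  69  61  51  50   6   0   0   0   0   0   0   0]
-30 [141 323 139 106  90  85  70  43   6   0   0   0   0   0   0]
-25 [  1 101 196 181 162 176 370 182  22   1   0   0   0   0   0]
20 [  0  30 106  91  80 113 332 166  19   0   0   0   0   0   0]
25 [125 392 213 183 153 150 142  70  13   0   0   0   0   0   0]
30 [218  56  43  67  60  52  44  11   0   0   0   0   0   0   0]
35 [136  23  10  81  69  61  44   2   0   0   0   0   0   0   0]
palm [   0    0    0 1601 1006    0    0    0    0   76]
```

Call:
play_rows:
  targets:
    - [0, 0, 0, 0, 0, 0, 0.06]
    - [0, 0, 0, 0, 0, 0, 0.075]
    - [0.006, 0, -0.008, 0, 0, 0, 0.085]
    - [0.023, 0, -0.033, 0, 0, 0, 0.085]
    - [0.046, 0, -0.0655, 0, 0, 0, 0.085]
    - [0.046, 0, -0.0655, 0, -9, 0, 0.085]
    - [0.046, 0, -0.0655, 0, -18, 0, 0.085]
    - [0.046, 0, -0.0655, 0, -27, 0, 0.085]
    - [0.046, 0, -0.0655, 0, -35, 0, 0.085]
    - [0.046, 0, -0.0655, 0, -35, 0, 0.085]

```text
t: 15.7
ee_pos: [0.5574, -0.0463, 0.1944]
tcp_rot: [3.14, -0.003, 1.579]
contact_force: [0.5, 0.1, 0.7]
gripper_width: 0.0852
```

Run:
```python
from h import *
s=arm.state(); print(s['ee_pos'],s['tcp_rot']); R=Rotation.from_euler("xyz",s['tcp_rot']).as_matrix(); t=s['ee_pos']
p,d,m=cam("wrist"); X=pts(d,m); x,y,z=X[...,0],X[...,1],X[...,2]; ok=d>0
T=(x>.5)&(x<.62)&(y<0)&(y>-.1)
L=(X-t)@R*1000
for a,b in((-60,-36),(36,60)):
    k=ok&(L[...,1]>a)&(L[...,1]<b)&(abs(L[...,0])<20)&(L[...,2]>-60)&(L[...,2]<40); print('finger',np.histogram(L[k][:,2],bins=range(-60,41,5))[0])
p,d,m=cam("side"); X=pts(d,m); x,y,z=X[...,0],X[...,1],X[...,2]; ok=d>0
T=(x>.5)&(x<.62)&(y<0)&(y>-.1)
top(X,p,ok,'glue noz side',T&(z>.135)&(z<.18)&(p.max(2)>60))
p,d,m=cam("scene"); X=pts(d,m); x,y,z=X[...,0],X[...,1],X[...,2]; ok=d>0
T=(x>.5)&(x<.62)&(y<0)&(y>-.1)
top(X,p,ok,'glue noz scene',T&(z>.135)&(z<.18)&(p.max(2)>60))
```

```text
[ 0.55741373 -0.04633601  0.19443822] [ 3.14030031e+00 -2.51264975e-03  1.57853754e+00]
finger [579 484 520 471 427 362 286  97   0   0   0   0   0   0   0   0   0   0
   0   0]
finger [569 494 525 485 396 370 289  99   0   0   0   0   0   0   0   0   0   0
   0   0]
glue noz side 250 mean [556.6 -41.1 146.6] circ 554.5 -47.6 25.0 rect [555.5 -43.9] [39.2 47.2] 79.6 z [135.3 169.4]
glue noz scene 161 mean [565.2 -47.2 148.1] circ 560.7 -48.3 24.4 rect [564.7 -47.9] [35.3 47.4] 7.1 z [135.8 170.8]
```

Call:
play_rows:
  targets:
    - [0, 0, 0, 0, 0, 0, 0.085]
    - [0, 0, 0.03, 0, 0, 0, 0.085]
    - [0, 0, 0.06, 0, 0, 0, 0.085]
    - [0, 0, 0.085, 0, 0, 0, 0.085]
    - [0, 0, 0.098, 0, 0, 0, 0.085]
    - [0, 0, 0.098, 0, 0, 0, 0.085]
    - [0, 0, 0.098, 0, 0, 0, 0.065]
    - [0, 0, 0.098, 0, 0, 0, 0.05]
    - [0, 0, 0.098, 0, 0, 0, 0.045]
    - [0, 0, 0.098, 0, 0, 0, 0.045]
    - [0, 0, 0.098, 0, 0, 0, 0.045]
    - [0, 0, 0.098, 0, 0, 0, 0.045]

```text
t: 17.35
ee_pos: [0.5577, -0.051, 0.0971]
tcp_rot: [3.14, 0.0, 1.571]
contact_force: [-1.5, -0.1, 5.5]
gripper_width: 0.0525
```

Call:
play_rows:
  targets:
    - [0, 0, -0.002, 0, 0, 0, 0.045]
    - [0, 0, -0.006, 0, 0, 0, 0.045]
    - [0, 0, -0.01, 0, 0, 0, 0.045]
    - [0, 0, -0.01, 0, 0, 0, 0.045]
    - [0, 0, -0.01, 0, 0, 0, 0.045]

```text
t: 17.98
ee_pos: [0.5569, -0.0509, 0.1055]
tcp_rot: [-3.141, 0.0, 1.571]
contact_force: [-0.0, -0.2, -2.4]
gripper_width: 0.0521
```

Call:
play_rows:
  targets:
    - [0, 0, 0, 0, 0, 0, 0.045]
    - [0, 0, 0, 0, 0, 0, 0.045]
    - [0, 0, 0, 0, 0, 0, 0.045]
    - [0, 0, 0, 0, 0, 0, 0.045]

```text
t: 18.48
ee_pos: [0.557, -0.0509, 0.1055]
tcp_rot: [3.142, -0.0, 1.571]
contact_force: [-0.3, -0.6, -2.5]
gripper_width: 0.0523
```

Run:
```python
from h import *
p,d,m=cam("scene"); X=pts(d,m); x,y,z=X[...,0],X[...,1],X[...,2]; ok=d>0
hsv=cv2.cvtColor(p,cv2.COLOR_RGB2HSV)
save("scene3",np.hstack([cv2.resize(p[140:240,250:350],(500,500),interpolation=cv2.INTER_CUBIC)]))
```

```text
(no output)
```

View pics/scene3.png

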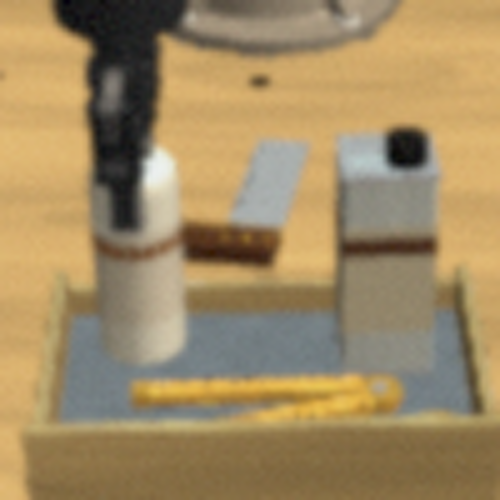

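Call:
play_rows:
  targets:
    - [0, 0, -0.03, 0, 0, 0, 0.045]
    - [0, 0, -0.06, 0, 0, 0, 0.045]
    - [-0.03, -0.01, -0.06, 0, 0, 0, 0.045]
    - [-0.06, -0.03, -0.06, 0, 0, 0, 0.045]
    - [-0.09, -0.05, -0.06, 0, 0, 0, 0.045]
    - [-0.12, -0.07, -0.06, 0, 0, 0, 0.045]
    - [-0.155, -0.089, -0.06, 0, 0, 0, 0.045]
    - [-0.19, -0.089, -0.06, 0, 0, 0, 0.045]
    - [-0.225, -0.089, -0.06, 0, 0, 0, 0.045]
    - [-0.26, -0.089, -0.06, 0, 0, 0, 0.045]
    - [-0.282, -0.089, -0.06, 0, 0, 0, 0.045]
    - [-0.282, -0.089, -0.04, 0, 0, 0, 0.045]
    - [-0.282, -0.089, -0.015, 0, 0, 0, 0.045]
    - [-0.282, -0.089, 0.005, 0, 0, 0, 0.045]
    - [-0.282, -0.089, 0.011, 0, 0, 0, 0.045]
    - [-0.282, -0.089, 0.0135, 0, 0, 0, 0.045]
    - [-0.282, -0.089, 0.0155, 0, 0, 0, 0.045]
    - [-0.282, -0.089, 0.0155, 0, 0, 0, 0.045]

```text
t: 20.78
ee_pos: [0.4684, -0.3337, 0.0922]
tcp_rot: [3.14, 0.001, 1.57]
contact_force: [-3.3, 1.1, 4.7]
gripper_width: 0.0526
```

Call:
play_rows:
  targets:
    - [0, 0, 0, 0, 0, 0, 0.055]
    - [0, 0, 0, 0, 0, 0, 0.062]
    - [0, 0, 0, 0, 0, 0, 0.068]
    - [0, 0, -0.02, 0, 0, 0, 0.068]
    - [0, 0, -0.05, 0, 0, 0, 0.068]
    - [0, 0, -0.09, 0, 0, 0, 0.068]
    - [0, 0, -0.13, 0, 0, 0, 0.068]
    - [0, 0, -0.17, 0, 0, 0, 0.068]
    - [0.03, 0.0, -0.2, 0, 0, 0, 0.085]
    - [0.09, 0.02, -0.2, 0, 0, 0, 0.085]
    - [0.15, 0.04, -0.2, 0, 0, 0, 0.085]
    - [0.21, 0.06, -0.2, 0, 0, 0, 0.085]
    - [0.27, 0.08, -0.2, 0, 0, -3, 0.085]
    - [0.32, 0.08, -0.2, 0, 0, -5.5, 0.085]
    - [0.353, 0.08, -0.2, 0, 0, -5.5, 0.085]
    - [0.353, 0.08, -0.2, 0, 0, -5.5, 0.085]

```text
t: 22.78
ee_pos: [0.5479, 0.0241, 0.29]
tcp_rot: [3.141, -0.001, 1.674]
contact_force: [-0.4, -1.3, -0.0]
gripper_width: 0.0851
```

Run:
```python
from h import *
print(arm.state()['ee_pos'])
p,d,m=cam("wrist"); X=pts(d,m); x,y,z=X[...,0],X[...,1],X[...,2]; ok=d>0
top(X,p,ok,'tin top',(x>.48)&(x<.62)&(z>.148)&(z<.154)&(y>.06)&(y<.14))
p,d,m=cam("side"); X=pts(d,m); x,y,z=X[...,0],X[...,1],X[...,2]; ok=d>0
top(X,p,ok,'glue',(abs(x-.468)<.05)&(abs(y+.333)<.05)&(z>.11)&(z<.2))
top(X,p,ok,'mallet',(z>.19)&(z<.24)&(abs(x-.567)<.04)&(abs(y+.311)<.04))
```

```text
[0.54794255 0.02408123 0.28999126]
tin top 3810 mean [546.5  98.4 151.7] circ 548.6 100.1 39.2 rect [548.5 100.1] [54.2 58.1] 5.6 z [150.2 153.2]
glue 61 mean [ 465.5 -309.7  118. ] circ 466.9 -325.0 25.2 rect [ 470.  -315.6] [24.1 50.3] 71.5 z [110.5 126.5]
mallet 139 mean [ 567.7 -305.1  211.6] circ 564.9 -311.8 15.9 rect [ 565.9 -308.5] [24.9 27.8] 78.6 z [191.2 226.3]
```

Call:
play_rows:
  targets:
    - [0.04, 0.004, 0.02, 0, 0, 0, 0.085]
    - [0.0796, 0.008, 0.05, 0, 0, 0, 0.085]
    - [0.0796, 0.008, 0.08, 0, 0, 0, 0.085]
    - [0.0796, 0.008, 0.11, 0, 0, 0, 0.085]
    - [0.0796, 0.008, 0.14, 0, 0, 0, 0.085]
    - [0.0796, 0.008, 0.17, 0, 0, 0, 0.085]
    - [0.0796, 0.008, 0.1945, 0, 0, 0, 0.085]
    - [0.0796, 0.008, 0.1945, 0, 0, 0, 0.085]
    - [0.0796, 0.008, 0.1945, 0, 0, 0, 0.065]
    - [0.0796, 0.008, 0.1945, 0, 0, 0, 0.05]
    - [0.0796, 0.008, 0.1945, 0, 0, 0, 0.045]
    - [0.0796, 0.008, 0.1945, 0, 0, 0, 0.045]
    - [0.0796, 0.008, 0.1945, 0, 0, 0, 0.045]
    - [0.0796, 0.008, 0.1945, 0, 0, 0, 0.045]
    - [0.0796, 0.008, 0.1905, 0, 0, 0, 0.045]
    - [0.0796, 0.008, 0.1845, 0, 0, 0, 0.045]
    - [0.0796, 0.008, 0.1845, 0, 0, 0, 0.045]
  squeeze: 50

```text
t: 25.0
ee_pos: [0.5484, 0.1002, 0.1057]
tcp_rot: [3.141, -0.0, 1.667]
contact_force: [0.3, 0.4, -5.1]
gripper_width: 0.0514
```

Call:
play_rows:
  targets:
    - [0, 0, -0.03, 0, 0, 0, 0.045]
    - [0, 0, -0.06, 0, 0, 0, 0.045]
    - [-0.03, -0.016, -0.065, 0, 0, 0, 0.045]
    - [-0.065, -0.035, -0.065, 0, 0, 0, 0.045]
    - [-0.1, -0.054, -0.065, 0, 0, 0, 0.045]
    - [-0.14, -0.076, -0.065, 0, 0, 0, 0.045]
    - [-0.18, -0.097, -0.065, 0, 0, 0, 0.045]
    - [-0.22, -0.119, -0.065, 0, 0, 0, 0.045]
    - [-0.26, -0.141, -0.065, 0, 0, 0, 0.045]
    - [-0.3, -0.162, -0.065, 0, 0, 0, 0.045]
    - [-0.34, -0.184, -0.065, 0, 0, 0, 0.045]
    - [-0.365, -0.197, -0.065, 0, 0, 0, 0.045]
    - [-0.379, -0.205, -0.065, 0, 0, 0, 0.045]
    - [-0.379, -0.205, -0.04, 0, 0, 0, 0.045]
    - [-0.379, -0.205, -0.015, 0, 0, 0, 0.045]
    - [-0.379, -0.205, 0.005, 0, 0, 0, 0.045]
    - [-0.379, -0.205, 0.011, 0, 0, 0, 0.045]
    - [-0.379, -0.205, 0.0135, 0, 0, 0, 0.045]
    - [-0.379, -0.205, 0.0155, 0, 0, 0, 0.045]
    - [-0.379, -0.205, 0.0155, 0, 0, 0, 0.045]

```text
t: 27.5
ee_pos: [0.3811, -0.2966, 0.0922]
tcp_rot: [3.141, -0.001, 1.667]
contact_force: [-4.2, 2.8, 8.3]
gripper_width: 0.0513
```

Call:
play_rows:
  targets:
    - [0, 0, 0, 0, 0, 0, 0.053]
    - [0, 0, 0, 0, 0, 0, 0.06]
    - [0, 0, 0, 0, 0, 0, 0.066]
    - [0, 0, -0.02, 0, 0, 0, 0.066]
    - [0, 0, -0.06, 0, 0, 0, 0.066]
    - [0, 0, -0.11, 0, 0, 0, 0.066]
    - [0, 0, -0.16, 0, 0, 0, 0.066]
    - [0.03, 0.02, -0.19, 0, 0, 0, 0.07]
    - [0.08, 0.06, -0.19, 0, 0, 2, 0.08]
    - [0.13, 0.1, -0.19, 0, 0, 5.5, 0.08]
    - [0.19, 0.14, -0.19, 0, 0, 5.5, 0.08]
    - [0.24, 0.18, -0.19, 0, 0, 5.5, 0.08]
    - [0.29, 0.22, -0.18, 0, 0, 5.5, 0.08]
    - [0.334, 0.253, -0.18, 0, 0, 5.5, 0.08]
    - [0.334, 0.253, -0.18, 0, 0, 5.5, 0.08]
    - [0.334, 0.253, -0.18, 0, 0, 5.5, 0.08]

```text
t: 29.5
ee_pos: [0.6005, 0.0602, 0.2696]
tcp_rot: [-3.141, 0.001, 1.572]
contact_force: [-1.3, -0.2, -0.8]
gripper_width: 0.0798
```

Run:
```python
from h import *
s=arm.state(); print(s['ee_pos'],s['tcp_rot'],s['t'])
p,d,m=cam("wrist"); X=pts(d,m); x,y,z=X[...,0],X[...,1],X[...,2]; ok=d>0
save("wrist2",p)
hsv=cv2.cvtColor(p,cv2.COLOR_RGB2HSV)
M=((hsv[...,0]>16)&(hsv[...,0]<30)&(hsv[...,1]>110)&(z>.0145)&(z<.025)&(x>.53)&(x<.69)&ok).astype(np.uint8)
n,l,st,c=cv2.connectedComponentsWithStats(M)
for i in range(1,n):
    if st[i,4]<300: continue
    k=l==i; q=X[k][:,:2]*1000
    hull=cv2.approxPolyDP(cv2.convexHull(q.astype(np.float32)),4,True)[:,0]
    print(st[i],'z',np.median(z[k]),'hull',np.round(hull).tolist())
    for yy in range(-60,120,15):
        b=np.sort(q[abs(q[:,1]-yy)<2,0])
        if len(b): g=np.diff(b); j=np.argmax(g); print(yy,np.round([b[0],b[j],b[j+1],b[-1]],1))
p,d,m=cam("side"); X=pts(d,m); x,y,z=X[...,0],X[...,1],X[...,2]; ok=d>0
top(X,p,ok,'glue',(abs(x-.468)<.05)&(abs(y+.333)<.05)&(z>.11)&(z<.2))
top(X,p,ok,'tin',(abs(x-.38)<.05)&(abs(y+.297)<.05)&(z>.142)&(z<.15))
top(X,p,ok,'mallet',(z>.19)&(z<.24)&(abs(x-.567)<.04)&(abs(y+.311)<.04))
save("side2",p)
```

```text
[0.60050255 0.06019392 0.26962412] [-3.14101737e+00  5.14661740e-04  1.57207310e+00] 29.5
[ 315  113   58  128 2488] z 0.019822219494895904 hull [[662.0, -40.0], [615.0, 103.0], [598.0, 112.0], [590.0, 104.0], [601.0, -48.0], [610.0, -51.0]]
-45 [600.5 603.1 604.5 612.3]
-30 [599.2 610.9 647.2 660.3]
-15 [598.  609.5 642.8 654.5]
0 [596.8 608.2 637.5 650.1]
15 [595.6 608.1 631.8 644.7]
30 [594.4 606.8 626.7 639.1]
45 [593.3 605.6 621.5 635.1]
60 [592.1 604.3 616.4 629.8]
75 [591.  603.1 611.5 624.7]
90 [590.  618.5 619.7 619.8]
105 [590.1 600.7 601.9 614.8]
[272 265 119  12 453] z 0.019958689417040265 hull [[689.0, -90.0], [530.0, -101.0]]
glue 35 mean [ 449.5 -322.5  134.6] circ 451.5 -327.4 16.6 rect [ 447.3 -326.4] [33.  12.4] 76.1 z [125.2 148.9]
tin 164 mean [ 379.4 -289.6  145.4] circ 379.2 -293.9 38.1 rect [ 379.4 -294.9] [55.1 60.8] 5.3 z [142.6 149.2]
mallet 0
```

View pics/wrist2.png

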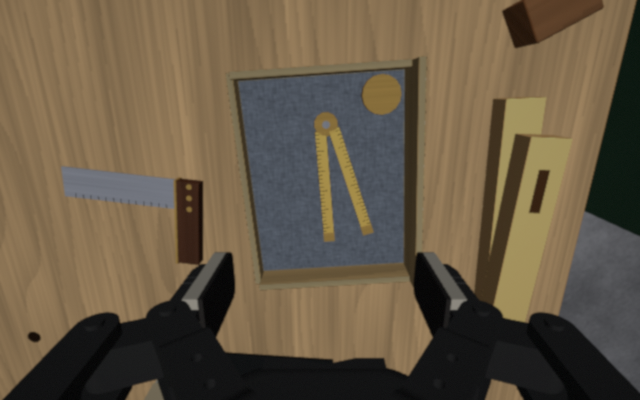

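View pics/side2.png

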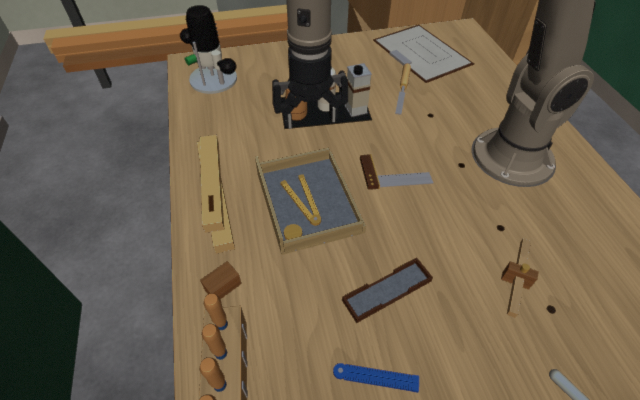

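Call:
play_rows:
  targets:
    - [-0.015, 0.009, 0.04, 0, 0, -6, 0.06]
    - [-0.029, 0.018, 0.08, 0, 0, -11.8, 0.06]
    - [-0.029, 0.018, 0.12, 0, 0, -11.8, 0.06]
    - [-0.029, 0.018, 0.16, 0, 0, -11.8, 0.06]
    - [-0.029, 0.018, 0.2, 0, 0, -11.8, 0.06]
    - [-0.029, 0.018, 0.23, 0, 0, -11.8, 0.06]
    - [-0.029, 0.018, 0.25, 0, 0, -11.8, 0.06]
    - [-0.029, 0.018, 0.26, 0, 0, -11.8, 0.06]
    - [-0.029, 0.018, 0.265, 0, 0, -11.8, 0.06]
    - [-0.029, 0.018, 0.268, 0, 0, -11.8, 0.06]
    - [-0.029, 0.018, 0.268, 0, 0, -11.8, 0.06]
  squeeze: 20

```text
t: 30.98
ee_pos: [0.619, 0.031, 0.0027]
tcp_rot: [3.14, 0.0, 1.777]
contact_force: [-0.0, 0.5, 0.4]
gripper_width: 0.0601
```

Run:
```python
from h import *
s=arm.state(); print(s['ee_pos'],s['tcp_rot'],s['gripper_width'],s['contact_force'])
R=Rotation.from_euler("xyz",s['tcp_rot']).as_matrix(); t=s['ee_pos']
p,d,m=cam("wrist"); X=pts(d,m); L=(X-t)@R*1000
for a,b in((-45,-24),(24,45)):
    k=(d>0)&(L[...,1]>a)&(L[...,1]<b)&(abs(L[...,0])<13)&(L[...,2]>-60)&(p.max(2)<200)
    k2=k&(X[...,2]<.06); print(np.histogram(X[k2][:,2]*1000,bins=range(0,61,4))[0])
save("wrist3",p)
p,d,m=cam("scene"); save("scene4",cv2.resize(p[160:250,240:370],(780,540),interpolation=cv2.INTER_CUBIC))
```

```text
[0.6189567  0.03104665 0.00266201] [3.14042611e+00 1.51224521e-04 1.77688116e+00] 0.060073615882293006 [-0.03095874  0.47213709  0.42120134]
[  0   1 995   0 198 195 200 246 244 274 302 325 282 412 149]
[   0    1 1250    3   75  169  200  232  258  275  298  321  277  412
  157]
```

View pics/wrist3.png

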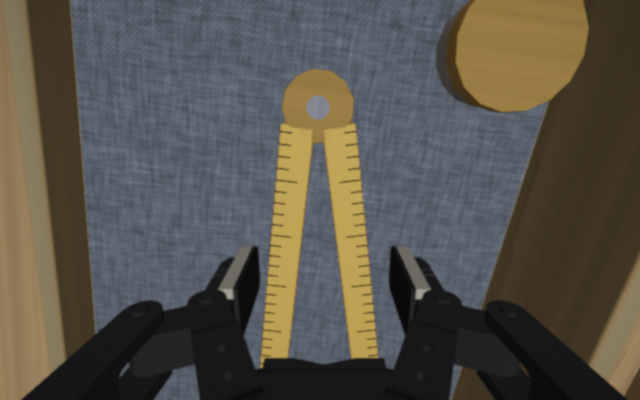

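Call:
play_rows:
  targets:
    - [0, 0, 0.002, 0, 0, 0, 0.055]
    - [0, 0, 0.002, 0, 0, 0, 0.048]
    - [0, 0, 0.002, 0, 0, 0, 0.045]
    - [0, 0, 0.0015, 0, 0, 0, 0.041]
    - [0, 0, 0.001, 0, 0, 0, 0.037]
    - [0, 0, 0.0005, 0, 0, 0, 0.034]
    - [0, 0, 0, 0, 0, 0, 0.031]
    - [0, 0, 0, 0, 0, 0, 0.028]
    - [0, 0, 0, 0, 0, 0, 0.025]
    - [0, 0, 0, 0, 0, 0, 0.02]
    - [0, 0, 0, 0, 0, 0, 0.02]
    - [0, 0, 0, 0, 0, 0, 0.02]
  squeeze: 20

```text
t: 32.58
ee_pos: [0.6187, 0.031, 0.0023]
tcp_rot: [3.141, 0.0, 1.777]
contact_force: [-0.6, 0.4, 2.8]
gripper_width: 0.0272
```

```bash
cat > rule.py <<'E'
from h import *
s=arm.state(); print(s['ee_pos'],s['tcp_rot'],s['gripper_width'],s['contact_force'],s['t'])
p,d,m=cam("wrist"); X=pts(d,m); R=Rotation.from_euler("xyz",s['tcp_rot']).as_matrix(); L=(X-s['ee_pos'])@R*1000
hsv=cv2.cvtColor(p,cv2.COLOR_RGB2HSV)
k=(d>0)&(hsv[...,0]>16)&(hsv[...,0]<30)&(hsv[...,1]>110)&(abs(L[...,1])<40)&(abs(L[...,0])<110)&(L[...,2]>-30)
q=L[k]; print('x range',np.percentile(q[:,0],[0,1,99,100]),'z',np.percentile(X[k][:,2],[5,50,95]))
for a in range(-60,100,10):
    b=q[abs(q[:,0]-a)<2]
    if len(b)>4: print(a,np.round([b[:,1].min(),b[:,1].max(),b[:,2].mean()],1))
E
python3 rule.py
```

```text
[0.61866569 0.03097521 0.00227742] [3.14113748e+00 6.34627803e-05 1.77682135e+00] 0.027172067987565537 [-0.62933053  0.38587766  2.8189052 ] 32.575
x range [-63.04667068 -50.50085818  83.18219601  85.39919717] z [0.0186881  0.01970047 0.0207027 ]
-60 [ 0.   0.  -7.6]
-50 [-13.4  14.7 -17.2]
-40 [-13.1  13.7 -17.3]
-30 [-13.3  13.5 -17.3]
-20 [-13.5  13.7 -17.4]
-10 [-13.7  13.5 -17.5]
0 [-13.6  13.6 -17.6]
10 [-14.   14.8 -17.3]
20 [-13.3  13.7 -17.4]
30 [-13.4  13.4 -17.4]
40 [-13.5  13.6 -17.4]
50 [-13.6  13.8 -17.4]
60 [-13.7  14.7 -17.4]
70 [-13.7  13.6 -17.4]
80 [-11.9  12.6 -17.3]
```

Call:
play_rows:
  targets:
    - [0, 0, 0, 0, 0, 0, 0.02]
    - [0, 0, -0.01, 0, 0, 0, 0.02]
    - [0, 0, -0.03, 0, 0, 0, 0.02]
    - [0, 0, -0.06, 0, 0, 0, 0.02]
    - [0, 0, -0.09, 0, 0, 0, 0.02]
    - [0.03, -0.007, -0.12, 0, 0, 5, 0.02]
    - [0.06, -0.014, -0.15, 0, 0, 14, 0.02]
    - [0.1, -0.023, -0.15, 0, 0, 23, 0.02]
    - [0.14, -0.033, -0.15, 0, 0, 32, 0.02]
    - [0.18, -0.042, -0.15, 0, 0, 41, 0.02]
    - [0.22, -0.051, -0.15, 0, 0, 50, 0.02]
    - [0.26, -0.061, -0.15, 0, 0, 59, 0.02]
    - [0.29, -0.068, -0.15, 0, 0, 68, 0.02]
    - [0.304, -0.071, -0.15, 0, 0, 77, 0.02]
    - [0.304, -0.071, -0.15, 0, 0, 85.8, 0.02]
    - [0.304, -0.071, -0.15, 0, 0, 85.8, 0.02]
    - [0.304, -0.071, -0.15, 0, 0, 85.8, 0.02]
  squeeze: 35

```text
t: 34.75
ee_pos: [0.487, 0.3138, 0.1527]
tcp_rot: [-3.141, -0.001, 0.281]
contact_force: [0.1, -0.4, -1.3]
gripper_width: 0.0262
```

```bash
python3 rule.py
python3 - <<'E'
from h import *
p,d,m=cam("wrist"); X=pts(d,m); save("wrist4",p)
for n in("wrist","side"):
    if n=="side": p,d,m=cam(n); X=pts(d,m)
    x,y,z=X[...,0],X[...,1],X[...,2]
    hsv=cv2.cvtColor(p,cv2.COLOR_RGB2HSV).astype(int)
    R=(abs(x-.486)<.13)&(abs(y-.314)<.08)&(d>0)
    top(X,p,d>0,n+' lining',R&(z<.009)&(z>-.0)&(hsv[...,0]>85)&(hsv[...,0]<125)&(hsv[...,1]>25)&(p.max(2)<150))
    top(X,p,d>0,n+' walls',R&(z>.014)&(z<.024))
p,d,m=cam("side"); X=pts(d,m);x,y,z=X[...,0],X[...,1],X[...,2]
for l,a,b in(('mallet',.567,-.311),('glue',.468,-.333),('tin',.38,-.297)):
    top(X,p,d>0,l,(abs(x-a)<.045)&(abs(y-b)<.045)&(z>.08)&(z<.24))
E
```

```text
[0.48699023 0.31380757 0.15267924] [-3.14137166e+00 -7.98163435e-04  2.80992711e-01] 0.026150241993711278 [ 0.09169271 -0.41354477 -1.27402835] 34.75
x range [-109.37602254  -50.47896563   84.09878088  101.42560599] z [0.16886046 0.16997394 0.17100925]
-60 [  0.   31.9 114.5]
-50 [-30.5  31.6 -13.7]
-40 [-30.2  31.2 -14.8]
-30 [-31.5  32.  -14.3]
-20 [-13.6  31.7 -15. ]
-10 [-31.8  31.4 -14.7]
0 [-31.6  32.1 -15.4]
10 [-14.3  31.8 -15.9]
20 [-31.8  31.6 -15.2]
30 [-13.8  32.2 -16.1]
40 [-32.1  32.  -15.5]
50 [-29.8  33.3 -13.7]
60 [-29.4  33.1 -13.5]
70 [-32.   30.1 -14.2]
80 [-28.8  28.1 -15.3]
wrist lining 73 mean [577.2 341.    6. ] circ 576.3 339.4 23.1 rect [577.2 339.6] [ 4.8 46.2] 14.9 z [4.7 7.6]
wrist walls 1148 mean [568.5 337.6  19.5] circ 491.5 315.2 101.8 rect [489.6 314.6] [199.5  60.7] 15.6 z [15.9 21.3]
side lining 1458 mean [489.9 314.7   4.4] circ 487.2 311.6 92.9 rect [486.8 314.9] [182.9  47.1] 15.4 z [1.4 7.6]
side walls 490 mean [491.7 317.8  17.7] circ 489.1 314.3 103.4 rect [488.6 315.8] [200.8  61. ] 15.7 z [14.2 21. ]
mallet 661 mean [ 566.5 -300.7  145. ] circ 564.5 -308.1 28.3 rect [ 564.9 -301.2] [40.8 56.5] 85.9 z [ 81.5 224.1]
glue 446 mean [ 469.2 -316.5  120. ] circ 466.1 -324.2 26.9 rect [ 466.8 -323.8] [42.6 51.1] 81.7 z [ 81.1 161.3]
tin 672 mean [ 384.3 -279.5  124.6] circ 379.8 -294.7 40.1 rect [ 379.3 -293.2] [55.6 64.3] 5.7 z [ 81.6 162.5]
```

View pics/wrist4.png

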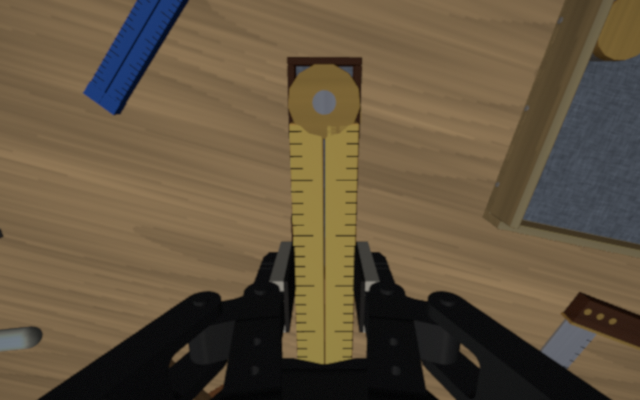

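Call:
play_rows:
  targets:
    - [0.001, -0.0006, 0.03, 0, 0, 0.4, 0.02]
    - [0.001, -0.0006, 0.06, 0, 0, 0.4, 0.02]
    - [0.001, -0.0006, 0.09, 0, 0, 0.4, 0.02]
    - [0.001, -0.0006, 0.12, 0, 0, 0.4, 0.02]
    - [0.001, -0.0006, 0.135, 0, 0, 0.4, 0.02]
    - [0.001, -0.0006, 0.145, 0, 0, 0.4, 0.02]
    - [0.001, -0.0006, 0.15, 0, 0, 0.4, 0.02]
    - [0.001, -0.0006, 0.1525, 0, 0, 0.4, 0.02]
    - [0.001, -0.0006, 0.154, 0, 0, 0.4, 0.02]
    - [0.001, -0.0006, 0.154, 0, 0, 0.4, 0.02]

```text
t: 36.2
ee_pos: [0.4878, 0.315, -0.0016]
tcp_rot: [-3.141, -0.001, 0.272]
contact_force: [0.1, -0.7, -0.6]
gripper_width: 0.0262
```

Call:
play_rows:
  targets:
    - [0, 0, 0.001, 0, 0, 0, 0.02]
    - [0, 0, 0.001, 0, 0, 0, 0.02]
    - [0, 0, 0.001, 0, 0, 0, 0.03]
    - [0, 0, 0.001, 0, 0, 0, 0.036]
    - [0, 0, 0.001, 0, 0, 0, 0.042]
    - [0, 0, -0.01, 0, 0, 0, 0.042]
    - [0, 0, -0.04, 0, 0, 0, 0.042]
    - [0, 0, -0.08, 0, 0, 0, 0.042]
    - [0, 0, -0.12, 0, 0, 0, 0.05]
    - [0, 0, -0.16, 0, 0, 0, 0.05]
    - [-0.03, 0, -0.2, 0, 0, 0, 0.06]
    - [-0.07, 0, -0.2, 0, 0, 0, 0.085]
    - [-0.07, 0, -0.2, 0, 0, 0, 0.085]

```text
t: 37.83
ee_pos: [0.4179, 0.2957, 0.1992]
tcp_rot: [-3.141, -0.0, 0.274]
contact_force: [0.6, 0.6, 0.3]
gripper_width: 0.085
```

```bash
cat > chk.py <<'E'
from h import *
s=arm.state(); print(s['ee_pos'],s['tcp_rot'],s['joints'][6],s['t'])
for n in ("wrist","side"):
    p,d,m=cam(n); X=pts(d,m); x,y,z=X[...,0],X[...,1],X[...,2]
    hsv=cv2.cvtColor(p,cv2.COLOR_RGB2HSV)
    k=(d>0)&(hsv[...,0]>16)&(hsv[...,0]<30)&(hsv[...,1]>110)&(abs(x-.489)<.09)&(abs(y-.315)<.05)&(z<.03)
    c,sn=np.cos(.273),np.sin(.273); u=((x-.489)*c+(y-.315)*sn)*1000; v=(-(x-.489)*sn+(y-.315)*c)*1000
    k&=(abs(v)<24); top(X,p,d>0,n+' rule',k)
    if k.sum():
        for a in range(-80,90,20):
            b=k&(abs(u-a)<4)
            if b.sum()>3: print(a,np.round([v[b].min(),v[b].max(),z[b].mean()*1000],1))
        print('u',u[k].min(),u[k].max())
E
python3 chk.py
```

```text
[0.41790693 0.29565481 0.19915525] [-3.14093266e+00 -1.60734477e-04  2.74229072e-01] -1.9876272663479142 37.825
wrist rule 4754 mean [493.3 316.2  15.4] circ 488.9 315.2 80.6 rect [489.  314.7] [161.1  27.8] 15.5 z [ 6.4 17.3]
-80 [-12.9  12.7  15.5]
-60 [-12.9  12.6  15.3]
-40 [-14.   13.3  15.3]
-20 [-13.4  13.1  15.3]
0 [-13.2  12.8  15.4]
20 [-13.   13.5  15.5]
40 [-12.7  13.2  15.4]
60 [-13.5  13.   15.6]
80 [-11.4  11.8  15.6]
u -80.62331226144747 80.49936118986902
side rule 902 mean [490.3 318.2  13.8] circ 491.5 312.9 83.0 rect [490.1 317.5] [165.4  29. ] 16.1 z [ 8.5 16.9]
-80 [-13.1  15.3  13.4]
-60 [-10.6  15.6  13.9]
-40 [-12.3  15.2  13.7]
-20 [-11.5  15.2  13.9]
0 [-12.   15.7  13.9]
20 [-12.3  15.7  13.8]
40 [-11.4  15.3  13.9]
60 [-11.3  15.8  13.2]
80 [-9.1 14.2 12.8]
u -80.79723720111757 84.43561963122794
```

Call:
play_rows:
  targets:
    - [0.001, 0.04, -0.05, 0, 0, -5, 0.08]
    - [0.0, 0.09, -0.08, 0, 0, -13, 0.08]
    - [0, 0.14, -0.09, 0, 0, -22, 0.08]
    - [0, 0.19, -0.09, 0, 0, -31, 0.08]
    - [-0.002, 0.24, -0.09, 0, 0, -40, 0.08]
    - [-0.003, 0.28, -0.09, 0, 0, -49, 0.08]
    - [-0.01, 0.31, -0.09, 0, 0, -58, 0.08]
    - [-0.045, 0.36, -0.09, 0, 0, -67, 0.08]
    - [-0.08, 0.41, -0.09, 0, 0, -76, 0.08]
    - [-0.12, 0.46, -0.09, 0, 0, -79.9, 0.08]
    - [-0.16, 0.51, -0.09, 0, 0, -79.9, 0.08]
    - [-0.198, 0.56, -0.09, 0, 0, -79.9, 0.08]
    - [-0.198, 0.56, -0.09, 0, 0, -79.9, 0.08]
    - [-0.198, 0.56, -0.09, 0, 0, -79.9, 0.08]

```text
t: 39.67
ee_pos: [0.3805, -0.2971, 0.288]
tcp_rot: [-3.141, 0.0, 1.665]
contact_force: [0.4, 0.4, -0.1]
gripper_width: 0.0797
```

Run:
```python
from h import *
s=arm.state(); print(s['ee_pos'],s['tcp_rot'],s['joints'])
for n in("wrist","scene","side"):
    p,d,m=cam(n); X=pts(d,m);x,y,z=X[...,0],X[...,1],X[...,2]
    for l,a,b,lo,hi in(('mallet',.567,-.311,.15,.225),('gluetop',.468,-.333,.125,.17),('tin',.38,-.297,.142,.15)):
        top(X,p,d>0,n+' '+l,(abs(x-a)<.04)&(abs(y-b)<.04)&(z>lo)&(z<hi))
```

```text
[ 0.3804566  -0.29705807  0.28802836] [-3.14146636e+00  1.93562399e-04  1.66548365e+00] [ 0.02311726  0.04796116  0.57594738  1.841415   -0.02718704  1.26002567
  0.70154129]
wrist mallet 2714 mean [ 555.8 -310.6  197.2] circ 564.3 -314.7 15.4 rect [ 561.1 -313.1] [30.6 22.7] 62.0 z [152.9 224.3]
wrist gluetop 2053 mean [ 461.7 -327.9  141.6] circ 465.5 -332.8 26.1 rect [ 465.4 -332.7] [50.7 50. ] 77.3 z [126.1 166.8]
wrist tin 2940 mean [ 378.  -297.4  146.8] circ 380.2 -295.9 39.2 rect [ 380.2 -296.4] [54.  58.5] 5.6 z [145.3 148.2]
scene mallet 264 mean [ 574.7 -308.3  190. ] circ 567.9 -311.1 15.4 rect [ 571.7 -308.9] [19.5 30. ] 29.0 z [152.2 223.6]
scene gluetop 114 mean [ 474.5 -320.3  141.3] circ 474.5 -318.1 22.0 rect [ 472.4 -317.7] [38.1 30.1] 21.2 z [125.7 164.5]
scene tin 101 mean [ 388.8 -294.7  145.9] circ 380.0 -295.2 39.3 rect [ 379.9 -293.3] [59.1 58.1] 6.4 z [142.7 148.3]
side mallet 281 mean [ 565.9 -304.   192.1] circ 565.9 -309.7 16.2 rect [ 566.1 -309.8] [26.  30.1] 60.7 z [153.  224.6]
side gluetop 203 mean [ 467.7 -322.5  139.5] circ 466.2 -328.1 25.8 rect [ 467.6 -323.9] [42.7 49.9] 74.0 z [126.3 164.5]
side tin 167 mean [ 379.7 -290.4  145. ] circ 381.7 -293.4 38.0 rect [ 378.5 -294.9] [56.  63.2] 5.6 z [142.2 148.4]
```

Call:
play_rows:
  targets:
    - [0, 0, 0.03, 0, 0, 0, 0.07]
    - [0, 0, 0.07, 0, 0, 0, 0.07]
    - [0, 0, 0.11, 0, 0, 0, 0.07]
    - [0, 0, 0.15, 0, 0, 0, 0.07]
    - [0, 0, 0.18, 0, 0, 0, 0.07]
    - [0, 0, 0.198, 0, 0, 0, 0.07]
    - [0, 0, 0.198, 0, 0, 0, 0.07]
    - [0, 0, 0.198, 0, 0, 0, 0.055]
    - [0, 0, 0.198, 0, 0, 0, 0.045]
    - [0, 0, 0.198, 0, 0, 0, 0.045]
    - [0, 0, 0.198, 0, 0, 0, 0.045]
    - [0, 0, 0.198, 0, 0, 0, 0.045]
    - [0, 0, 0.188, 0, 0, 0, 0.045]
    - [0, 0, 0.188, 0, 0, 0, 0.045]
  squeeze: 50

```text
t: 41.58
ee_pos: [0.3805, -0.2967, 0.1006]
tcp_rot: [3.14, 0.001, 1.667]
contact_force: [0.7, -0.0, -5.1]
gripper_width: 0.0515
```

Call:
play_rows:
  targets:
    - [0, 0, -0.03, 0, 0, 0, 0.045]
    - [0, 0, -0.065, 0, 0, 0, 0.045]
    - [0.03, 0.016, -0.07, 0, 0, 0, 0.045]
    - [0.065, 0.035, -0.07, 0, 0, 0, 0.045]
    - [0.1, 0.054, -0.07, 0, 0, 0, 0.045]
    - [0.14, 0.076, -0.07, 0, 0, 0, 0.045]
    - [0.18, 0.097, -0.07, 0, 0, 0, 0.045]
    - [0.22, 0.119, -0.07, 0, 0, 0, 0.045]
    - [0.26, 0.141, -0.07, 0, 0, 0, 0.045]
    - [0.3, 0.162, -0.07, 0, 0, 0, 0.045]
    - [0.34, 0.184, -0.07, 0, 0, 0, 0.045]
    - [0.365, 0.197, -0.07, 0, 0, 0, 0.045]
    - [0.379, 0.205, -0.07, 0, 0, 0, 0.045]
    - [0.379, 0.205, -0.05, 0, 0, 0, 0.045]
    - [0.379, 0.205, -0.025, 0, 0, 0, 0.045]
    - [0.379, 0.205, -0.005, 0, 0, 0, 0.045]
    - [0.379, 0.205, 0.002, 0, 0, 0, 0.045]
    - [0.379, 0.205, 0.004, 0, 0, 0, 0.045]
    - [0.379, 0.205, 0.0055, 0, 0, 0, 0.045]
    - [0.379, 0.205, 0.0055, 0, 0, 0, 0.045]

```text
t: 44.08
ee_pos: [0.5481, 0.0997, 0.0961]
tcp_rot: [3.141, 0.0, 1.666]
contact_force: [-4.2, -2.3, 5.9]
gripper_width: 0.0517
```

Call:
play_rows:
  targets:
    - [0, 0, 0, 0, 0, 0, 0.053]
    - [0, 0, 0, 0, 0, 0, 0.06]
    - [0, 0, 0, 0, 0, 0, 0.066]
    - [0, 0, -0.02, 0, 0, 0, 0.066]
    - [0, 0, -0.06, 0, 0, 0, 0.066]
    - [0, 0, -0.11, 0, 0, 0, 0.066]
    - [0, 0, -0.16, 0, 0, 0, 0.066]
    - [-0.03, -0.008, -0.19, 0, 0, 0, 0.066]
    - [-0.08, -0.023, -0.195, 0, 0, 2, 0.072]
    - [-0.13, -0.037, -0.195, 0, 0, 5.5, 0.072]
    - [-0.18, -0.051, -0.195, 0, 0, 5.5, 0.072]
    - [-0.23, -0.066, -0.195, 0, 0, 5.5, 0.072]
    - [-0.28, -0.08, -0.195, 0, 0, 5.5, 0.072]
    - [-0.33, -0.094, -0.195, 0, 0, 5.5, 0.072]
    - [-0.38, -0.108, -0.195, 0, 0, 5.5, 0.072]
    - [-0.41, -0.117, -0.195, 0, 0, 5.5, 0.072]
    - [-0.423, -0.121, -0.195, 0, 0, 5.5, 0.072]
    - [-0.423, -0.121, -0.195, 0, 0, 5.5, 0.072]
    - [-0.423, -0.121, -0.195, 0, 0, 5.5, 0.072]

```text
t: 46.45
ee_pos: [0.4689, -0.3304, 0.2894]
tcp_rot: [3.141, -0.001, 1.574]
contact_force: [0.1, 0.6, 0.0]
gripper_width: 0.0719
```

Call:
play_rows:
  targets:
    - [0, 0, 0.03, 0, 0, 0, 0.072]
    - [0, 0, 0.07, 0, 0, 0, 0.072]
    - [0, 0, 0.11, 0, 0, 0, 0.072]
    - [0, 0, 0.15, 0, 0, 0, 0.072]
    - [0, 0, 0.18, 0, 0, 0, 0.072]
    - [0, 0, 0.199, 0, 0, 0, 0.072]
    - [0, 0, 0.199, 0, 0, 0, 0.072]
    - [0, 0, 0.199, 0, 0, 0, 0.055]
    - [0, 0, 0.199, 0, 0, 0, 0.045]
    - [0, 0, 0.199, 0, 0, 0, 0.045]
    - [0, 0, 0.199, 0, 0, 0, 0.045]
    - [0, 0, 0.199, 0, 0, 0, 0.045]
    - [0, 0, 0.189, 0, 0, 0, 0.045]
    - [0, 0, 0.189, 0, 0, 0, 0.045]
    - [0, 0, 0.189, 0, 0, 0, 0.045]
  squeeze: 40

```text
t: 48.32
ee_pos: [0.4679, -0.332, 0.1004]
tcp_rot: [-3.142, -0.0, 1.571]
contact_force: [1.4, -0.5, -2.7]
gripper_width: 0.0522
```

Call:
play_rows:
  targets:
    - [0, 0, -0.03, 0, 0, 0, 0.045]
    - [0, 0, -0.065, 0, 0, 0, 0.045]
    - [0.03, 0, -0.07, 0, 0, 0, 0.045]
    - [0.065, 0, -0.07, 0, 0, 0, 0.045]
    - [0.1, 0, -0.07, 0, 0, 0, 0.045]
    - [0.13, 0.01, -0.07, 0, 0, 0, 0.045]
    - [0.16, 0.03, -0.07, 0, 0, 0, 0.045]
    - [0.19, 0.045, -0.07, 0, 0, 0, 0.045]
    - [0.22, 0.06, -0.07, 0, 0, 0, 0.045]
    - [0.25, 0.075, -0.07, 0, 0, 0, 0.045]
    - [0.275, 0.088, -0.07, 0, 0, 0, 0.045]
    - [0.2815, 0.089, -0.07, 0, 0, 0, 0.045]
    - [0.2815, 0.089, -0.05, 0, 0, 0, 0.045]
    - [0.2815, 0.089, -0.025, 0, 0, 0, 0.045]
    - [0.2815, 0.089, -0.005, 0, 0, 0, 0.045]
    - [0.2815, 0.089, 0.002, 0, 0, 0, 0.045]
    - [0.2815, 0.089, 0.004, 0, 0, 0, 0.045]
    - [0.2815, 0.089, 0.0055, 0, 0, 0, 0.045]
    - [0.2815, 0.089, 0.0055, 0, 0, 0, 0.045]

```text
t: 50.7
ee_pos: [0.5554, -0.0523, 0.0973]
tcp_rot: [-3.139, -0.0, 1.569]
contact_force: [-7.1, 0.7, 12.4]
gripper_width: 0.0525
```

Call:
play_rows:
  targets:
    - [0, 0, -0.001, 0, 0, 0, 0.05]
    - [0, 0, -0.001, 0, 0, 0, 0.06]
    - [0, 0, -0.001, 0, 0, 0, 0.068]
    - [0, 0, -0.02, 0, 0, 0, 0.068]
    - [0, 0, -0.06, 0, 0, 0, 0.068]
    - [0, 0, -0.11, 0, 0, 0, 0.068]
    - [0, 0, -0.16, 0, 0, 0, 0.068]
    - [0, 0, -0.2, 0, 0, 0, 0.068]
    - [-0.03, 0.002, -0.22, 0, 0, 0, 0.068]
    - [-0.08, 0.004, -0.22, 0, 0, 0, 0.068]
    - [-0.13, 0.006, -0.22, 0, 0, 0, 0.068]
    - [-0.18, 0.008, -0.22, 0, 0, 0, 0.068]
    - [-0.23, 0.01, -0.22, 0, 0, 0, 0.068]
    - [-0.26, 0.01, -0.22, 0, 0, 0, 0.068]
    - [-0.26, 0.01, -0.22, 0, 0, 0, 0.068]
    - [-0.26, 0.01, -0.22, 0, 0, 0, 0.068]

```text
t: 52.7
ee_pos: [0.5675, -0.3097, 0.3149]
tcp_rot: [3.141, -0.001, 1.572]
contact_force: [0.6, 1.0, -0.3]
gripper_width: 0.0682
```

Run:
```python
from h import *
s=arm.state(); print(s['ee_pos'],s['tcp_rot'])
for n in("wrist","side"):
    p,d,m=cam(n); X=pts(d,m);x,y,z=X[...,0],X[...,1],X[...,2]
    for l,a,b,lo,hi in(('mallet',.567,-.311,.15,.225),('gluetop',.557,-.051,.13,.18),('tin',.5485,.1,.148,.154)):
        top(X,p,d>0,n+' '+l,(abs(x-a)<.04)&(abs(y-b)<.04)&(z>lo)&(z<hi))
```

```text
[ 0.56753641 -0.30967355  0.31492343] [ 3.14107763e+00 -9.73028646e-04  1.57214447e+00]
wrist mallet 1034 mean [ 565.6 -306.9  206.9] circ 565.5 -314.5 15.2 rect [ 565.3 -314.2] [29.5 29.7] 70.1 z [157.1 224.7]
wrist gluetop 0
wrist tin 0
side mallet 279 mean [ 565.9 -303.8  191.7] circ 564.7 -309.5 15.8 rect [ 564.2 -307.9] [30.9 24.1] 7.1 z [152.8 224.6]
side gluetop 288 mean [554.8 -41.8 144.7] circ 553.1 -48.2 25.2 rect [554.2 -44.7] [42.7 49.5] 75.4 z [131.1 169.1]
side tin 334 mean [545.6 102.8 150.2] circ 547.9 102.4 38.5 rect [547.3 101.3] [54.9 59.4] 6.2 z [148.3 152.8]
```

Call:
play_rows:
  targets:
    - [0, 0, 0.03, 0, 0, 0, 0.068]
    - [0, 0, 0.07, 0, 0, 0, 0.068]
    - [0, 0, 0.11, 0, 0, 0, 0.068]
    - [0, 0, 0.1305, 0, 0, 0, 0.068]
    - [0, 0, 0.1305, 0, 0, 0, 0.068]
    - [0, 0, 0.1305, 0, 0, 0, 0.045]
    - [0, 0, 0.1305, 0, 0, 0, 0.03]
    - [0, 0, 0.1305, 0, 0, 0, 0.02]
    - [0, 0, 0.1305, 0, 0, 0, 0.02]
    - [0, 0, 0.1305, 0, 0, 0, 0.02]
    - [0, 0, 0.1305, 0, 0, 0, 0.02]
    - [0, 0, 0.1205, 0, 0, 0, 0.02]
    - [0, 0, 0.1205, 0, 0, 0, 0.02]
  squeeze: 50

```text
t: 54.42
ee_pos: [0.5671, -0.3107, 0.1947]
tcp_rot: [3.141, 0.0, 1.571]
contact_force: [0.0, 0.2, -3.7]
gripper_width: 0.0286
```

Call:
play_rows:
  targets:
    - [0, 0, -0.035, 0, 0, 0, 0.02]
    - [0.0, 0, -0.07, 0, 0, 0, 0.02]
    - [0.03, 0.015, -0.07, 0, 0, 0, 0.02]
    - [0.07, 0.035, -0.07, 0, 0, 0, 0.02]
    - [0.11, 0.055, -0.07, 0, 0, 0, 0.02]
    - [0.15, 0.073, -0.07, 0, 0, 0, 0.02]
    - [0.19, 0.078, -0.07, 0, 0, 0, 0.02]
    - [0.23, 0.078, -0.07, 0, 0, 0, 0.02]
    - [0.27, 0.078, -0.07, 0, 0, 0, 0.02]
    - [0.31, 0.078, -0.07, 0, 0, 0, 0.02]
    - [0.339, 0.078, -0.07, 0, 0, 0, 0.02]
    - [0.339, 0.078, -0.07, 0, 0, 0, 0.02]
    - [0.339, 0.06, -0.07, 0, 0, 0, 0.02]
    - [0.339, 0.035, -0.07, 0, 0, 0, 0.02]
    - [0.339, 0.01, -0.07, 0, 0, 0, 0.02]
    - [0.339, -0.011, -0.07, 0, 0, 0, 0.02]
    - [0.339, -0.011, -0.07, 0, 0, 0, 0.02]
    - [0.339, -0.011, -0.045, 0, 0, 0, 0.02]
    - [0.339, -0.011, -0.02, 0, 0, 0, 0.02]
    - [0.339, -0.011, -0.01, 0, 0, 0, 0.02]

```text
t: 56.92
ee_pos: [0.5554, 0.0273, 0.2029]
tcp_rot: [-3.139, 0.001, 1.57]
contact_force: [-0.4, -0.5, -3.7]
gripper_width: 0.0287
```

Call:
play_rows:
  targets:
    - [0, 0, 0.008, 0, 0, 0, 0.02]
    - [0, 0, 0.012, 0, 0, 0, 0.02]
    - [0, 0, 0.014, 0, 0, 0, 0.02]
    - [0, 0, 0.0155, 0, 0, 0, 0.02]
    - [0, 0, 0.0155, 0, 0, 0, 0.02]

```text
t: 57.55
ee_pos: [0.557, 0.0281, 0.1915]
tcp_rot: [3.139, -0.001, 1.571]
contact_force: [-2.6, 0.1, 6.7]
gripper_width: 0.0285
```

Call:
play_rows:
  targets:
    - [0, 0, 0, 0, 0, 0, 0.035]
    - [0, 0, 0, 0, 0, 0, 0.045]
    - [0, 0, 0, 0, 0, 0, 0.055]
    - [0, 0, 0, 0, 0, 0, 0.06]
    - [0, 0, -0.03, 0, 0, 0, 0.06]
    - [0, 0, -0.06, 0, 0, 0, 0.06]
    - [0, 0, -0.1, 0, 0, 0, 0.06]
    - [0, 0, -0.12, 0, 0, 0, 0.06]
    - [0, 0.04, -0.12, 0, 0, 0, 0.06]
    - [0, 0.09, -0.1, 0, 0, 0, 0.06]
    - [-0.03, 0.094, -0.1, 0, 0, 0, 0.06]
    - [-0.03, 0.094, -0.1, 0, 0, 0, 0.06]
    - [-0.03, 0.094, -0.1, 0, 0, 0, 0.06]

```text
t: 59.18
ee_pos: [0.6498, -0.0013, 0.2893]
tcp_rot: [3.141, -0.001, 1.571]
contact_force: [-0.5, 1.0, 0.7]
gripper_width: 0.0603
```

```bash
python3 - <<'E'
from h import *
def run(tag,get):
    for n in("wrist","side","scene"):
        p,X,ok=get(n);x,y,z=X[...,0],X[...,1],X[...,2]
        for l,a,b,lo,hi in(('mallet',.557,.028,.16,.24),('gluetop',.557,-.051,.13,.18),('tin',.5485,.1,.148,.154),('wax',.66,.12,.028,.04)):
            top(X,p,ok,tag+n+' '+l,(abs(x-a)<.04)&(abs(y-b)<.04)&(z>lo)&(z<hi))
def old(n):
    f=np.load(n+"0.npz"); return f['p'],f['X'],f['d']>0
def new(n):
    p,d,m=cam(n); save(n+"9",p); return p,pts(d,m),d>0
run('old ',old); run('new ',new)
E
python3 chk.py | head -20
```

```text
old wrist mallet 5638 mean [560.6  28.7 213.5] circ 554.6 25.2 15.3 rect [555.9  26.3] [25.9 30.3] 37.5 z [165.1 232.4]
old wrist gluetop 2184 mean [561.  -39.  141.8] circ 557.0 -50.0 26.3 rect [558.7 -44.3] [40.2 51.6] 73.1 z [130.6 157.8]
old wrist tin 6440 mean [547.8  96.1 151.7] circ 548.5 100.4 39.5 rect [548.5 100.7] [55.7 58.2] 5.6 z [150.1 153.2]
old wrist wax 2084 mean [666.6 131.4  33.6] circ 659.9 118.0 53.6 rect [659.9 118.1] [72.1 79.8] 3.6 z [29.6 36.6]
old side mallet 362 mean [554.8  34.6 201.8] circ 552.8 27.5 15.4 rect [553.9  30.2] [24.5 29.7] 68.7 z [161.6 230.8]
old side gluetop 198 mean [564.5 -41.  146.2] circ 564.4 -44.6 22.7 rect [566.3 -45.5] [40.2 31.4] 72.5 z [131.  169.9]
old side tin 346 mean [545.9 102.2 150.2] circ 547.7 100.6 38.2 rect [547.3 101.6] [54.4 60.7] 6.4 z [148.2 153.1]
old side wax 219 mean [663.5 133.5  31.8] circ 673.0 139.8 33.4 rect [666.8 141.8] [62.1 42.3] 63.0 z [29.3 34.6]
old scene mallet 253 mean [563.   27.2 199.9] circ 556.7 27.3 15.5 rect [557.2  28.5] [26.4 29.4] 32.8 z [162.1 231.8]
old scene gluetop 185 mean [567.2 -47.2 
[... 1323 characters left out ...]
 556.5 -50.3 25.4 rect [563.3 -48.6] [36.1 50.3] 13.0 z [130.8 170.3]
new scene tin 129 mean [555.   97.3 151.1] circ 551.2 101.7 36.9 rect [548.6 102.1] [56.8 57.8] 4.4 z [148.6 153.1]
new scene wax 19
[ 6.49733457e-01 -4.03997091e-04  2.89570463e-01] [ 3.14080010e+00 -1.21275537e-03  1.57260383e+00] 0.10803493266318134 59.325
wrist rule 0
side rule 899 mean [490.2 318.2  13.8] circ 490.1 318.2 82.0 rect [490.4 317.2] [163.9  28.8] 15.8 z [ 8.1 17.3]
-80 [-12.4  15.2  14.3]
-60 [-10.8  14.7  14. ]
-40 [-11.7  15.   13.4]
-20 [-10.4  15.9  14. ]
0 [-12.2  15.6  13.7]
20 [-10.3  15.5  13.4]
40 [-12.4  15.6  14. ]
60 [-11.6  15.   13.7]
80 [-9.7 13.7 12.7]
u -79.9968943028217 83.90393689807394
```

View pics/side9.png

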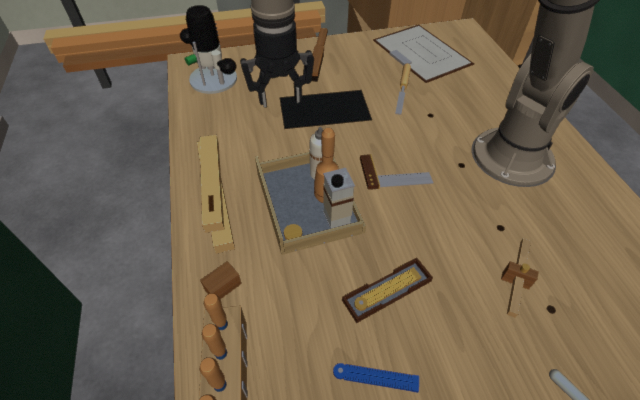

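All three tall things stand back within about 3 mm of their start positions. The rule lies shut in its case, and the arm is clear of everything. I am handing in.

```bash
python3 -c "
from station import order; print(order.hand_in())"
```

```text
the job is handed in; nothing more can be done
None
```

The job is done and handed in after about 59 s on the robot's clock. I stood the mallet, bottle and tin on the mat, folded the rule and laid it in its case, then put all three back in the tray.

**Last checks, before hand-in:**
- **Tall things:** bottle, tin and mallet stand upright and released. The wrist camera puts each within about 3 mm of where it stood at the start. The side and scene views agree to within a few mm.
- **Rule:** it lies shut and flat in the case, centred within about 1 mm by the wrist camera. The side camera put it about 2 mm across, which is within calibration error.
- **Wax tin and try square:** the wax tin is where it was. The try square looks undisturbed in the picture, but I did not measure it.

**What disagreed:**
- **Fingertips:** in the depth images they sat about 25 mm farther back along the tool than the description says. Because of this my first three grips on the bottle caught only its shoulder. I set the bottle down or let go each time, corrected the depth and gripped it properly. The bottle was never near tipping, and the corrected depth was used for every later grip except the mallet's, which is held by its handle.
- **Bottle start position:** my first reading of it was rough, so its displacement is judged from close looks taken before and after.

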